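# Roll the spray can out of the way and open the parts cubby

## Robot

A 7-joint arm with a two-finger parallel gripper is mounted at the origin on the work surface. World frame = base frame: x ahead of the robot, y to its left, z up, the work surface at z = 0. Lengths are in m, angles in rad, forces in N, time in s.
With the tool pointing down it reaches from about 0.4 to 0.85 m from the base axis. Payload 4.5 kg.
Tool frame: the origin (TCP) lies on the centre line of the jaws, within the pads' length; the fingertips stand 11 mm ahead of it and the grasp point (between the pads) lies 8 mm behind it; z points along the fingers, x is the direction in which the jaws open and shut, and the axes are right-handed (so a half turn about z gives the same grasp; the last joint's range is limited). The gripper opens to 88 mm and grips with 3 to 60 N. Pads are 18 mm wide; open, the fingers measure 123 mm over their backs; the gripper's body (75 mm by 187 mm) begins 45 mm behind the grasp point.
Start: joints at [-1.175, 0.689, -0.195, 1.565, 0.157, 0.902, -0.215], TCP at [0.221, 0.585, 0.229] pointing down, gripper open.
Joint ranges: [-3.01, 3.01], [-0.46, 2.08], [-1.47, 1.51], [0.13, 2.56], [-1, 4.14], [0.04, 2.09], [-2.66, 2.66]. Speed limits (rad/s): [2.57, 2.57, 3.14, 3.14, 3.14, 3.14, 3.14].

## Interface

Orientations are given as a unit quaternion [x, y, z, w].
In Python, from plant import r, vision, order, nets gives the robot as it stands.
- The arm moves only by the tool send_rows, never from a script. Its argument "series" is a list of rows, each an object with "delta_pos": the shift along the tool's x, y, z in cm, a list of three; "turn": the turn about the tool's z in degrees; "jaw": the closure, from 0 (fully open) to 1 (shut). In form: [{"delta_pos": [x, y, z], "turn": turn, "jaw": jaw}, ...]. A call has 1 to 8 rows; each row is the pose to reach, as a shift and turn from the pose commanded when the call began, along the tool's axes at that moment; what a row does not reach only later rows make up. A row lasts 1/12 s, in which the tool goes at most 41.7 mm and 7.16 degrees, less where a joint would pass 70% of its speed; a pose out of reach is approached as far as the arm can. A call with a gripper value outside its range is refused whole. The fingers move at their own pace and stop on an object; "force" is the grip in N (left out, the last holds). Time passes only in rows, so rows that repeat a pose let the fingers close. It gives the time, the measured TCP pose, the force and the opening at its end, in the units of the state.
- r.get_state(): the state, without advancing time (a new reading comes with each control period).
- vision.snapshot(name): name is "scene" or "top"; returns the picture (400x640x3 uint8, blue, green, red); there is no depth.
- vision.camera_params(name): a dict with "intrinsics" (3x3 intrinsics, pixels), "extrinsics" (4x4, takes a point from world to camera coordinates). Camera axes: x right, y down, z forward; pixel columns grow to the right and rows downward; lengths in m; the calibration is good to about 2 mm. A picture is of the moment at which its call begins. camera_params takes no time and is no camera call.
- order.finish_job(): hands the job in, once; it reports no verdict.
Trained networks look in the newest picture that a camera, given by its name, has taken for a name from the list of things; names that differ only in an ending like _2 or _b are one class to them, and where a whole thing is asked for, a point or a joint stands for the part that bears it (a point fixed in the world has none). Each returns a list of dicts, best first, with "score" (0 to 1); they miss things now and then, are a little off and sometimes report something else, mostly with a low value. They report only what shows in the picture. A call takes as long as a camera call. They do not tell look-alikes from the thing itself.
- nets.boxes_of(camera, label): "location" ([row, column] as shares, 0 to 1, of the picture: columns of its width, rows of its height, amid what is visible of it).
- nets.trace(camera, label): "region" (400x640 bool, what is visible of it) and "location" ([row, column] as shares, 0 to 1, of the picture: columns of its width, rows of its height, amid what is visible of it).
The state is a dict: "clock": time; "q": joint angles; "qd": joint speeds; "joint_torque": joint torques, N m; "tool_pos": TCP position; "eef_rot": TCP orientation; "contact_force": force on the tool from outside, world axes, zero at the start; "moment": the same for the moment, N m; "opening": opening from 0.0 (shut) to 1.0 (fully open).
Only numpy, scipy, OpenCV 4.12 (cv2) and the standard library are available. Lean on these libraries where they do the work, as an engineer would, in place of code of your own. Each camera call takes 0.05 s, during which the arm holds its last target.

## Task

Get the parts cubby open: the spray can lying on its side in front of it is in the way of the door's orange pull. With a fingertip on top of the can, roll it along the shelf to the left and stop it in its place between the two strips of yellow tape, then push the clear door to the left by its pull until it is fully open. Do not grip or lift the can or push it low on its side, and leave the mug, funnel, jug and ice scraper where they are.

Things in the scene. Friction and masses are not known exactly. Their poses are not given: they have to be found in the camera images.
- can: White and blue spray can with a red cap, lying on its side, free to roll: 66 mm diameter, 0.2 to 0.45 kg. Origin on its axis, mid-wall, 33 mm above the shelf, near its centre of mass. Own x runs along its axis: base 73 mm along +x (cubby end), cap's end 116 mm along -x. Own y and z turn as it rolls; z starts up. A non-slipping tip moves twice as far as it; let go, it slows at about 0.4 m/s^2.
- bay: The can's place: two flat strips of yellow tape on the shelf, 200 mm long, 18 mm wide, parallel, 116 mm apart between inner edges. Origin on the shelf midway between them; x runs along the strips (away from the robot), y across them to the left. It lies to the left of the can, the strips nearly parallel to it.
- cubby: Fixed grey parts cubby standing on the shelf behind the can: 110 mm deep (x), 380 mm wide (y), 100 mm high, with a clear top. Origin at the centre of its underside; its front, which faces the robot, is 55 mm along its -x; its y runs to the left along the front.
- door (a joint): Clear acrylic sliding door in channels in the cubby's front, 186 mm wide. Its value is how far it is open, in m: 0 covers the right-hand bin; it slides to the left (cubby +y) to a stop at 0.17, fully open. It moves with about 1 to 2 N and stays where it is left.
- door_tab (a point): Top edge of the door's orange pull, an upright leaf glued to the middle of the door and sticking out towards the robot: 5 mm thick (y), 32 mm out beyond the cubby's front, from 30 to 85.5 mm above the shelf (this point). The point is 16 mm out from the front and moves with the door. Axes as the cubby's: push the leaf's right-hand face towards +y.
- mug: White ceramic mug standing to the left of the can's place, 80 mm wide with a handle, 95 mm high. Origin at the centre of its underside. Not to be disturbed.
- funnel: Aluminium funnel standing mouth down on the right, 124 mm wide at the foot, 125 mm high. Origin at the centre of its mouth, on the shelf. Not to be disturbed.
- jug: Closed blue plastic washer jug, 100 x 155 mm, 270 mm high, standing on the left near the robot. Origin at the centre of its underside. Not to be disturbed.
- scraper: Grey plastic ice scraper lying flat, 210 mm long (along its own x, blade 100 mm wide towards +x), 16 mm high, to the right of the can on the robot's side. Origin under its middle. Not to be disturbed.
Not all that is in view belongs to the job. Leave any pink or turquoise look-alike of the can alone.

How it is judged:
On the way, in this order (a step that is already met when the one before it is completed fails the run):
1. the can has been rolled, not slid: it has turned over, its first top now pointing steeply down, while the door is still shut (angle between can's own z axis and vertical above 2.2 rad and value of joint door below 0.04 m).
2. the can lies still between the tape strips, let go, before the door is opened (y of can in the frame of bay between -0.025 and 0.025 m and linear speed of can below 0.01 m/s and contact force between the fingers and can below 0.1 N and value of joint door below 0.04 m), for 0.2 s.
At the end, for the whole second after the job is handed in: The can lies at rest on the shelf between the tape strips: its middle within 25 mm of midway between them, within about 45 mm of their middle lengthwise, and within 0.25 rad of parallel to them; the door is open to within 10 mm of its stop (y of can in the frame of bay between -0.025 and 0.025 m and x of can in the frame of bay between -0.045 and 0.055 m and angle between the x axis of can and the x axis of bay, either way round below 0.25 rad and height (world z) of can below 0.037 m and linear speed of can below 0.01 m/s and value of joint door above 0.16 m); the robot touches nothing.
It fails at once if the can is lifted or tipped off the shelf (height (world z) of can above 0.043 m or angle between can's own x axis and vertical below 1.37 rad or angle between can's own x axis and vertical above 1.77 rad).
It fails at once if the can is gripped or pushed low on its side (touched with the fingertips below its mid-height) (contact force between the fingers and can above 0.5 N and height (world z) of the grasp point below 0.052 m).
It fails at once if the mug, funnel, jug or ice scraper is shifted by more than 15 mm or tipped (distance of any of mug, funnel, jug, scraper from where it was at the start of the episode above 0.015 m or angle between any of mug, funnel, jug's own z axis and vertical above 0.3 rad).
It also fails if it takes over 72 s, if anything falls off the work surface, if the arm or the gripper's body presses on something with over 40 N, if the wrist force passes 120 N, or if a joint passes its speed limit or range.

## Working session

There is one attempt and no reset: what is moved stays moved. The work goes in short steps, Python scripts to look and compute and a tool call to move; the robot and the scene stay as the last step left them, time stands still between calls to the robot, and variables do not carry over. Pictures are saved under pics/ and viewed, and the job is handed in when it is done.

Besides the shell and the picture viewer there is one more tool, called after ">>>" by a JSON object that holds its "op" and its "data", one argument or row to a line. send_rows: Moves the arm, as the interface text tells. Its arguments: {"type":"object","properties":{"series":{"type":"array"},"force":{"type":"number"}},"required":["series"]}

```bash
ls; mkdir -p pics; python3 - <<'E'
from plant import r, vision, order, nets
import cv2
for n in ("scene","top"):
    cv2.imwrite(f"pics/{n}0.png",vision.snapshot(n))
    p=vision.camera_params(n); print(n,p['intrinsics'],p['extrinsics'])
    for l in ("can","bay","cubby","door_tab","mug","funnel","jug","scraper"):
        print(l,[(round(d['score'],2),[round(d['location'][0]*400),round(d['location'][1]*640)]) for d in nets.boxes_of(n,l)][:4])
print(r.get_state())
E
```

```text
pics
scene [[408.99050641   0.         323.16550816]
 [  0.         408.99050641 198.00960245]
 [  0.           0.           1.        ]] [[ 0.71091837  0.70319301  0.01070805 -0.37555041]
 [ 0.59101321 -0.58911503 -0.55104163 -0.209956  ]
 [-0.38118034  0.39807422 -0.83440905  1.43921953]
 [ 0.          0.          0.          1.        ]]
can [(0.95, [210, 439]), (0.83, [140, 438]), (0.79, [281, 129]), (0.73, [225, 311])]
bay [(0.61, [213, 337]), (0.52, [268, 342])]
cubby [(0.75, [266, 343])]
door_tab [(0.5, [95, 385]), (0.4, [262, 303])]
mug [(0.77, [168, 393])]
funnel [(0.96, [329, 206])]
jug [(0.87, [96, 382])]
scraper [(0.98, [246, 220])]
top [[494.72868054   0.         324.15456392]
 [  0.         494.72868054 203.61322505]
 [  0.           0.           1.        ]] [[-1.83964015e-03 -9.99997997e-01 -7.88868429e-04  4.32356757e-02]
 [-9.97626480e-01  1.88957685e-03 -6.88319375e-02  5.22429452e-01]
 [ 6.88332902e-02  6.60370038e-04 -9.97627958e-01  1.74704939e+00]
 [ 0.00000000e+00  0.00000000e+00  0.00000000e+00  1.00000000e+00]]
can [(0.91, [274, 480]), (0.7, [141, 252]), (0.
[... 214 characters left out ...]
258, 412])]
{'clock': 0.9, 'q': array([-1.17519129,  0.68910432, -0.19458263,  1.56528102,  0.15730813,
        0.90252726, -0.21512997]), 'qd': array([-0.00011423,  0.00210662, -0.00015126, -0.00238809,  0.00064619,
        0.00077489, -0.00070887]), 'joint_torque': array([ 3.81901036e-04, -5.27492845e+01, -1.26662906e+00, -1.53741610e+01,
       -5.18366927e-02, -6.86516069e-04,  2.18843763e-05]), 'tool_pos': array([0.22122407, 0.58456513, 0.22864465]), 'eef_rot': array([ 8.22794054e-01,  5.68339638e-01,  2.90891579e-05, -1.45341908e-05]), 'contact_force': array([ 0.97001132, -0.18192068, -0.53640435]), 'moment': array([-0.05246903, -0.06971649, -0.01720362]), 'opening': 1.000551789218825}
```

View pics/top0.png

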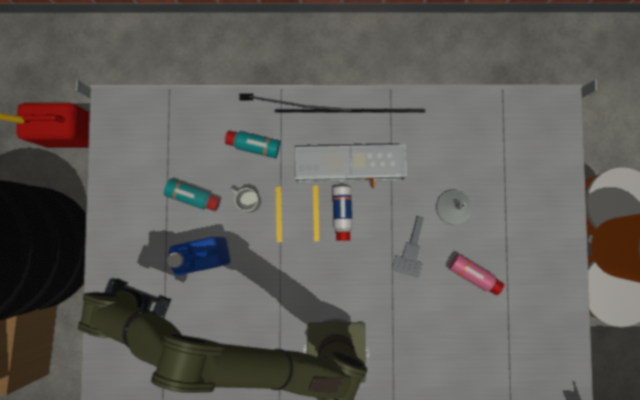

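View pics/scene0.png

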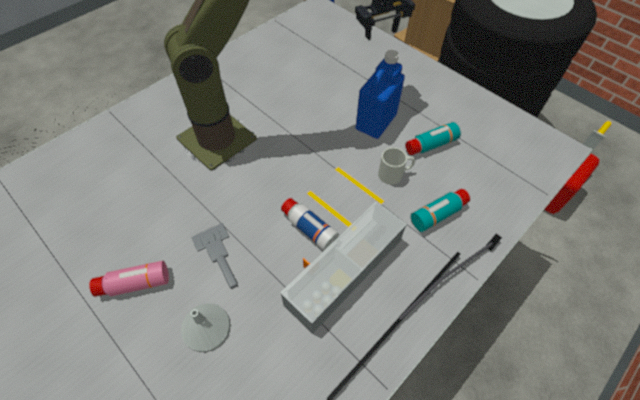

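The top view shows the real can at about (212,343), with its base towards the cubby. The tape strips are at columns 279 and 316, the orange pull is at (182,373) and the mug at (198,247). The pink and turquoise cans are decoys. Next I'll measure positions.

```bash
cat > h.py <<'E'
from plant import r, vision, order, nets
import cv2, numpy as np
from scipy.spatial.transform import Rotation as R
def w(cam,row,col,z):
    p=vision.camera_params(cam);K=p['intrinsics'];E=p['extrinsics']
    d=E[:3,:3].T@np.linalg.solve(K,[col,row,1.]);c=-E[:3,:3].T@E[:3,3]
    return (c+d*(z-c[2])/d[2])
def pts(cam,mask,z):
    rr,cc=np.nonzero(mask); return np.array([w(cam,a+0.,b+0.,z)[:2] for a,b in zip(rr,cc)])
def rect(P):
    (c,s,a)=cv2.minAreaRect((P*1000).astype(np.float32)); b=cv2.boxPoints((c,s,a))
    e=[b[1]-b[0],b[2]-b[1]]; l=max(e,key=np.linalg.norm); l=l*np.sign(l[0])
    return np.array(c),sorted(s),np.degrees(np.arctan2(l[1],l[0]))
def strips(im):
    h=cv2.cvtColor(im,cv2.COLOR_BGR2HSV); m=cv2.inRange(h,(18,120,120),(35,255,255))
    n,L,S,C=cv2.connectedComponentsWithStats(m); out=[]
    for i in range(1,n):
        if S[i,4]>60 and 230<C[i][0]<350 and 150<C[i][1]<270: out.append(rect(pts('top',L==i,0)))
    return out
def can(im):
    # blue band / red cap / white body of the real can between cols 270..365
    best=[d for d in nets.trace('top','can')]
    out=[]
    for d in best:
        row,col=d['location'][0]*400,d['location'][1]*640
        if 180<row<250 and 265<col<375: out.append((d['score'],rect(pts('top',d['region'],.033)),d['region'],(row,col)))
    return out
def to(target,yaw=None):
    s=r.get_state(); Rm=R.from_quat(s['eef_rot']).as_matrix()
    d=Rm.T@(np.array(target)-s['tool_pos'])*100
    t=None
    if yaw is not None: # want tool x world heading yaw(deg)
        cur=np.degrees(np.arctan2(Rm[1,0],Rm[0,0])); t=-((yaw-cur+180)%360-180)
    return d.round(2),t
E
python3 - <<'E'
from h import *
im=vision.snapshot('top')
for s in strips(im): print('strip',s)
for c in can(im): print('can',c[0],c[1],c[3])
h=cv2.cvtColor(im,cv2.COLOR_BGR2HSV)
m=cv2.inRange(h,(0,120,80),(17,255,255)); m[:170]=0;m[192:]=0;m[:,:355]=0;m[:,390:]=0
rr,cc=np.nonzero(m);print('tab px',rr.mean(),cc.mean(),rr.min(),rr.max(),cc.min(),cc.max())
print(rect(pts('top',m,.0855)))
for l,z in (('mug',.09),('jug',.2),('funnel',.0),('scraper',.01),('cubby',.1)):
    for d in nets.trace('top',l)[:2]: print(l,d['score'],rect(pts('top',d['region'],z)))
cv2.imwrite('pics/crop1.png',cv2.resize(im[130:270,220:440],None,fx=3.5,fy=3.5,interpolation=cv2.INTER_CUBIC))
print(to([.45,.2,.4],90))
E
```

```text
strip (array([486.9927063, 207.1815033]), [15.939593315124512, 194.90101623535156], np.float32(1.4596465))
strip (array([490.26797485,  72.93014526]), [17.77359962463379, 194.96282958984375], np.float32(1.7699648))
can 0.73 (array([486.54708862, -22.79150772]), [66.0475082397461, 195.3217010498047], np.float32(1.8736943)) (214.32000000000002, 342.528)
tab px 182.36363636363637 372.59090909090907 179 186 370 374
(array([ 591.31591797, -124.25158691]), [10.419692039489746, 26.051799774169922], np.float32(15.411991))
mug 0.88 (array([530.47497559, 306.86135864]), [83.91608428955078, 97.0341796875], np.float32(-85.32084))
jug 0.86 (array([347.0413208 , 441.26669312]), [99.26530456542969, 198.57554626464844], np.float32(-77.828125))
funnel 0.71 (array([ 510.75588989, -425.41738892]), [122.4894027709961, 123.10921478271484], np.float32(-1.0047197))
scraper 0.55 (array([ 375.40194702, -272.20062256]), [94.53223419189453, 205.92861938476562], np.float32(-15.298706))
scraper 0.44 (array([ 511.95346069, -422.71481323]), [118.43360900878906, 121.98968505859375], np.float32(89.89319))Traceback (most recent call last):
  File "<stdin>", line 10, in <module>
  File "h.py", line 9, in pts
    rr,cc=np.nonzero(mask); return np.array([w(cam,a+0.,b+0.,z)[:2] for a,b in zip(rr,cc)])
                                             ~^^^^^^^^^^^^^^^^^
  File "h.py", line 5, in w
    p=vision.camera_params(cam);K=p['intrinsics'];E=p['extrinsics']
ValueError: time passes only in moves, steps and waits
```

```bash
python3 - <<'E'
s=open('h.py').read()
s=s.replace("def w(cam","CP={n:vision.camera_params(n) for n in('top','scene')}\ndef w(cam").replace("p=vision.camera_params(cam);","p=CP[cam];")
open('h.py','w').write(s)
E
python3 - <<'E'
from h import *
im=vision.snapshot('top')
c=nets.trace('top','cubby')[0]; print(c['score'],rect(pts('top',c['region'],.1)))
cv2.imwrite('pics/crop1.png',cv2.resize(im[130:270,220:440],None,fx=3.5,fy=3.5,interpolation=cv2.INTER_CUBIC))
print(r.get_state()['clock'],r.get_state()['tool_pos'],to([.45,.2,.36],90))
E
```

```text
0.59 (array([645.81542969, -48.18632507]), [144.71371459960938, 380.228271484375], np.float32(89.889206))
1.35 [0.22120031 0.58457046 0.22863925] (array([-27.87,  35.01, -13.14]), np.float64(-20.72604335411711))
```

View pics/crop1.png

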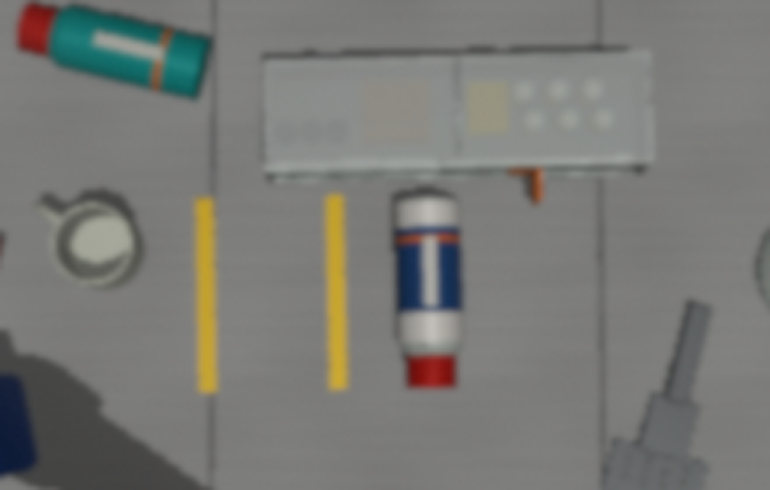

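The crop shows the can's base close to the cubby, with the label white-on-blue and the red cap towards the robot. The orange leaf is at about image (183,373). First I'll raise the arm clear of the jug and traverse.

>>> {"op": "send_rows", "data": {
  "series": [
    {"delta_pos": [0, 0, -4], "turn": 0, "jaw": 0.5},
    {"delta_pos": [0, 0, -8], "turn": 0, "jaw": 1},
    {"delta_pos": [0, 0, -12], "turn": -5, "jaw": 1},
    {"delta_pos": [-1, 1.5, -14], "turn": -10, "jaw": 1},
    {"delta_pos": [-3, 4, -15], "turn": -15, "jaw": 1},
    {"delta_pos": [-5, 7, -15], "turn": -18, "jaw": 1},
    {"delta_pos": [-7.5, 10, -15], "turn": -18.9, "jaw": 1},
    {"delta_pos": [-10, 13, -15], "turn": -18.9, "jaw": 1}
  ],
  "force": 20
}}

```text
clock: 2.02
tool_pos: [0.3081, 0.4436, 0.3789]
eef_rot: [0.718, 0.696, 0.0, -0.0]
contact_force: [0.8, -0.6, 0.8]
opening: 0.42
```

```bash
python3 - <<'E'
from h import *
s=r.get_state();print(s['clock'],s['tool_pos'],s['opening'],s['contact_force'],s['q'])
print(to([.508,.05,.25],91.9), to([.508,-.036,.09],91.9))
E
```

```text
2.0167 [0.3080595  0.44364422 0.37886445] 0.419784999038761 [ 0.81449009 -0.55397305  0.84811452] [-0.85540422  0.42512038 -0.30415734  1.59039206  0.1361886   1.1461718
  0.35001197]
(array([-38.74,  21.18,  12.87]), np.float64(-3.650803254267629)) (array([-47.35,  21.44,  28.87]), np.float64(-3.650803254267629))
```

>>> {"op": "send_rows", "data": {
  "series": [
    {"delta_pos": [-3.4, 1.9, 0], "turn": -1, "jaw": 1},
    {"delta_pos": [-6.8, 3.8, 0], "turn": -2, "jaw": 1},
    {"delta_pos": [-10.2, 5.6, 0], "turn": -3, "jaw": 1},
    {"delta_pos": [-13.6, 7.5, 0], "turn": -3.6, "jaw": 1},
    {"delta_pos": [-17, 9.3, 1], "turn": -3.6, "jaw": 1},
    {"delta_pos": [-20.4, 11.2, 3], "turn": -3.6, "jaw": 1},
    {"delta_pos": [-23.6, 13, 5], "turn": -3.6, "jaw": 1},
    {"delta_pos": [-26.8, 14.8, 7], "turn": -3.6, "jaw": 1}
  ]
}}

```text
clock: 2.68
tool_pos: [0.4465, 0.1726, 0.3096]
eef_rot: [0.696, 0.718, 0.001, 0.0]
contact_force: [0.9, -0.3, 0.7]
opening: 0.004
```

```bash
python3 - <<'E'
from h import *
s=r.get_state();print(s['clock'],s['tool_pos'],s['opening'],s['contact_force'],s['q'])
print(to([.508,-.036,.15],91.9))
E
```

```text
2.6833 [0.44652667 0.17264886 0.30957324] 0.004395994999574315 [ 0.91734507 -0.27683991  0.72690488] [-0.29090465  0.39492588 -0.25353693  1.87785716  0.12563765  0.88230095
  0.99613928]
(array([-21.05,   5.47,  15.95]), np.float64(-0.1289743133194179))
```

>>> {"op": "send_rows", "data": {
  "series": [
    {"delta_pos": [-3.3, 0.9, 2.5], "turn": 0, "jaw": 1},
    {"delta_pos": [-6.6, 1.8, 5], "turn": 0, "jaw": 1},
    {"delta_pos": [-9.9, 2.7, 7.5], "turn": 0, "jaw": 1},
    {"delta_pos": [-13.2, 3.6, 10], "turn": 0, "jaw": 1},
    {"delta_pos": [-16.5, 4.5, 12.5], "turn": 0, "jaw": 1},
    {"delta_pos": [-19.5, 5.2, 14.5], "turn": 0, "jaw": 1},
    {"delta_pos": [-20.5, 5.4, 15.7], "turn": 0, "jaw": 1},
    {"delta_pos": [-20.5, 5.4, 15.7], "turn": 0, "jaw": 1}
  ]
}}

```text
clock: 3.35
tool_pos: [0.5049, -0.0329, 0.1504]
eef_rot: [0.698, 0.716, -0.002, -0.001]
contact_force: [0.3, 0.4, 0.4]
opening: 0.002
```

```bash
python3 - <<'E'
from h import *
s=r.get_state();print(s['clock'],s['tool_pos'],s['opening'],s['contact_force'])
print(to([.508,-.034,.0775],91.9))
im=vision.snapshot('scene'); cv2.imwrite('pics/s2.png',cv2.resize(im[130:330,180:440],None,fx=3,fy=3,interpolation=cv2.INTER_CUBIC))
E
```

```text
3.35 [ 0.50493783 -0.03286849  0.15041064] 0.0020365894903459285 [0.30018322 0.38288252 0.39385133]
(array([-0.11,  0.34,  7.29]), np.float64(-0.4928368162351262))
```

View pics/s2.png

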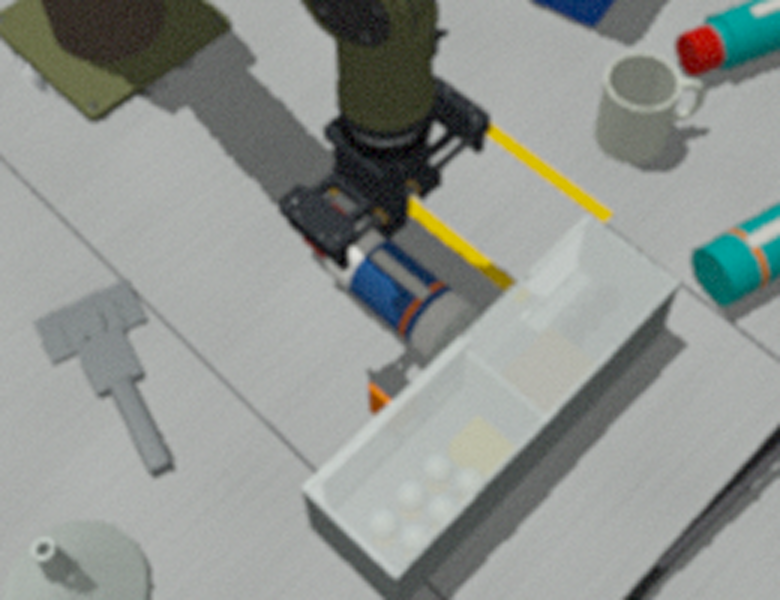

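The closed fingertips are above the can just right of its axis. Next I'll descend onto the top.

>>> {"op": "send_rows", "data": {
  "series": [
    {"delta_pos": [-0.1, 0.3, 2.5], "turn": -0.5, "jaw": 1},
    {"delta_pos": [-0.1, 0.3, 5], "turn": -0.5, "jaw": 1},
    {"delta_pos": [-0.1, 0.3, 6.5], "turn": -0.5, "jaw": 1},
    {"delta_pos": [-0.1, 0.3, 7.0], "turn": -0.5, "jaw": 1},
    {"delta_pos": [-0.1, 0.3, 7.3], "turn": -0.5, "jaw": 1},
    {"delta_pos": [-0.1, 0.3, 7.4], "turn": -0.5, "jaw": 1},
    {"delta_pos": [-0.1, 0.3, 7.4], "turn": -0.5, "jaw": 1}
  ]
}}

```text
clock: 3.98
tool_pos: [0.5099, -0.0289, 0.0798]
eef_rot: [0.693, 0.721, 0.001, 0.001]
contact_force: [0.3, 0.6, 0.2]
opening: 0.004
```

```bash
python3 - <<'E'
from h import *
s=r.get_state();print(s['clock'],s['tool_pos'],s['opening'],s['contact_force'])
E
```

```text
3.9833 [ 0.50989985 -0.028912    0.0798247 ] 0.003870606000966683 [0.27175343 0.57573018 0.19469183]
```

>>> {"op": "send_rows", "data": {
  "series": [
    {"delta_pos": [-0.4, 0, 0.1], "turn": 0, "jaw": 1},
    {"delta_pos": [-0.4, 0, 0.2], "turn": 0, "jaw": 1},
    {"delta_pos": [-0.4, 0, 0.3], "turn": 0, "jaw": 1},
    {"delta_pos": [-0.4, 0, 0.4], "turn": 0, "jaw": 1},
    {"delta_pos": [-0.4, 0, 0.4], "turn": 0, "jaw": 1}
  ]
}}

```text
clock: 4.4
tool_pos: [0.5093, -0.0338, 0.0747]
eef_rot: [0.693, 0.721, 0.0, -0.0]
contact_force: [-0.8, 0.6, -0.3]
opening: 0.003
```

```bash
python3 - <<'E'
from h import *
s=r.get_state();print(s['clock'],s['tool_pos'],s['opening'],s['contact_force'])
E
```

```text
4.4 [ 0.50929044 -0.03384757  0.0747224 ] 0.002795207146882506 [-0.82815263  0.56795375 -0.32418083]
```

```bash
python3 - <<'E'
from h import *
im=vision.snapshot('scene'); cv2.imwrite('pics/s3.png',cv2.resize(im[170:270,260:390],None,fx=6,fy=6,interpolation=cv2.INTER_CUBIC))
im=vision.snapshot('top'); cv2.imwrite('pics/t3.png',cv2.resize(im[150:270,260:400],None,fx=5,fy=5,interpolation=cv2.INTER_CUBIC))
s=r.get_state();print(s['clock'],s['tool_pos'],s['opening'],s['contact_force'])
E
```

```text
4.5 [ 0.50929752 -0.03376849  0.07474251] 0.00892100638921077 [-0.29643228  0.3558716   0.2332315 ]
```

View pics/s3.png

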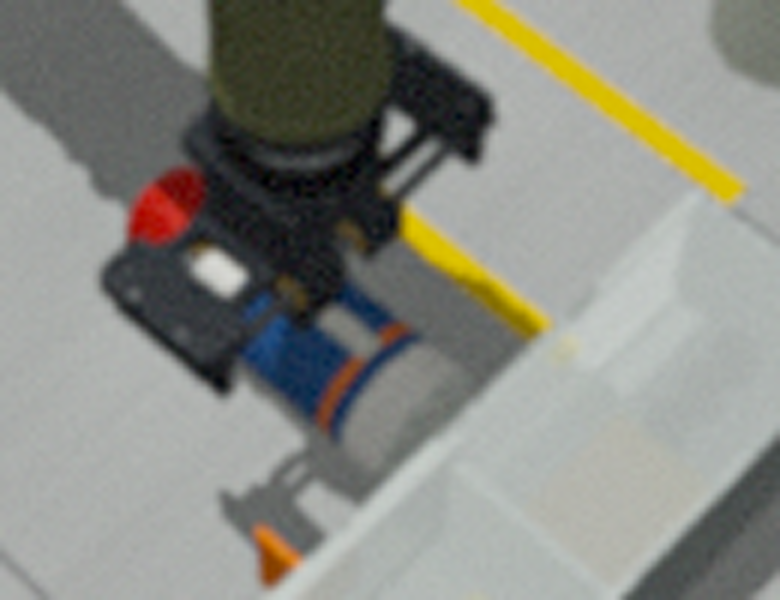

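View pics/t3.png

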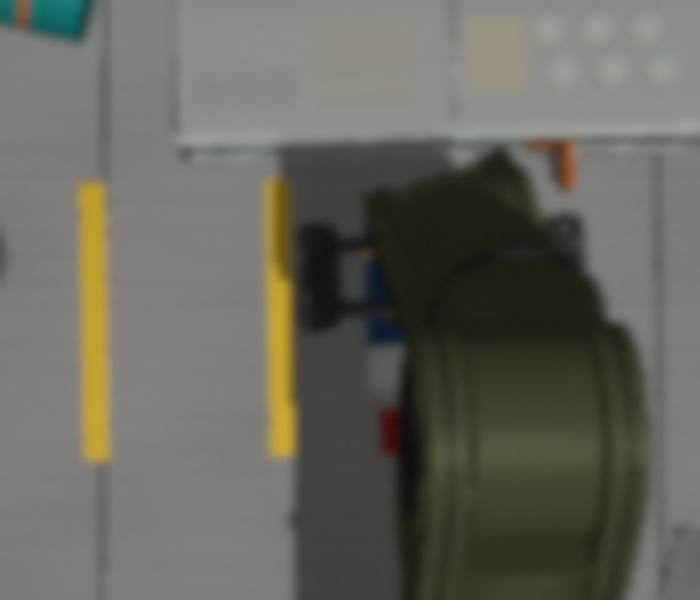

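>>> {"op": "send_rows", "data": {
  "series": [
    {"delta_pos": [0, 0, -0.5], "turn": 0, "jaw": 1},
    {"delta_pos": [0.6, 0, -0.5], "turn": 0, "jaw": 1},
    {"delta_pos": [1.0, 0, -0.3], "turn": 0, "jaw": 1},
    {"delta_pos": [1.0, 0, 0], "turn": 0, "jaw": 1},
    {"delta_pos": [1.0, 0, 0.1], "turn": 0, "jaw": 1},
    {"delta_pos": [1.0, 0, 0.1], "turn": 0, "jaw": 1}
  ]
}}

```text
clock: 5.0
tool_pos: [0.5086, -0.0237, 0.0733]
eef_rot: [0.693, 0.721, -0.0, -0.0]
contact_force: [0.7, -0.1, 0.1]
opening: 0.001
```

```bash
python3 - <<'E'
from h import *
s=r.get_state();print(s['clock'],s['tool_pos'],s['opening'],s['contact_force'])
E
```

```text
5.0 [ 0.50856083 -0.0236881   0.07329041] 0.0008852568297257081 [ 0.66164201 -0.08117824  0.09648577]
```

>>> {"op": "send_rows", "data": {
  "series": [
    {"delta_pos": [0, 0, 0.1], "turn": 0, "jaw": 1},
    {"delta_pos": [0, 0, 0.2], "turn": 0, "jaw": 1},
    {"delta_pos": [0, 0, 0.2], "turn": 0, "jaw": 1}
  ]
}}

```text
clock: 5.25
tool_pos: [0.5088, -0.024, 0.0715]
eef_rot: [0.693, 0.721, -0.0, -0.0]
contact_force: [0.0, -0.2, 0.0]
opening: 0.006
```

```bash
python3 - <<'E'
from h import *
s=r.get_state();print(s['clock'],s['tool_pos'],s['opening'],s['contact_force'])
im=vision.snapshot('scene'); cv2.imwrite('pics/s4.png',cv2.resize(im[170:270,260:390],None,fx=6,fy=6,interpolation=cv2.INTER_CUBIC))
E
```

```text
5.25 [ 0.50877729 -0.02400535  0.07154063] 0.006228077818587433 [ 0.0275124  -0.23143127  0.03280808]
```

View pics/s4.png

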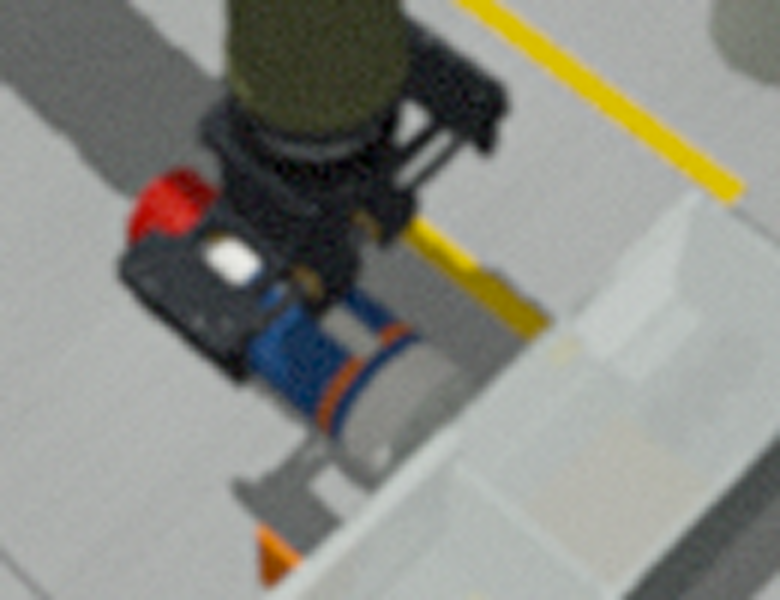

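```bash
python3 - <<'E'
from h import *
def px(P,cam='scene'):
    p=CP[cam];c=p['extrinsics'][:3,:3]@P+p['extrinsics'][:3,3];u=p['intrinsics']@c;u=u[:2]/u[2]
    return u,((u-[260,170])*6).round()
for n,P in (('tip',(.5088,-.024,.0605)),('cantop origin',(.508,-.022,.066)),('base top',(.581,-.02,.066)),('base bottom',(.581,-.02,0)),('tab',(.591,-.124,.0855)),('stripR near',(.393,.07,0)),('stripR far',(.587,.076,0))): print(n,px(np.array(P)))
E
```

```text
tip (array([312.79134795, 222.70013908]), array([317., 316.]))
cantop origin (array([313.07101081, 221.15271125]), array([318., 307.]))
base top (array([331.71424687, 236.55828649]), array([430., 399.]))
base bottom (array([331.08617702, 247.09857364]), array([427., 463.]))
tab (array([307.57337533, 259.83823457]), array([285., 539.]))
stripR near (array([308.59278512, 192.13348611]), array([292., 133.]))
stripR far (array([354.42167861, 228.2790737 ]), array([567., 350.]))
```

>>> {"op": "send_rows", "data": {
  "series": [
    {"delta_pos": [0, 0, 0.1], "turn": 0, "jaw": 1},
    {"delta_pos": [0, 0, 0.2], "turn": 0, "jaw": 1},
    {"delta_pos": [0, 0, 0.2], "turn": 0, "jaw": 1}
  ]
}}

```text
clock: 5.55
tool_pos: [0.5088, -0.0239, 0.0696]
eef_rot: [0.693, 0.721, -0.0, -0.0]
contact_force: [0.1, -0.3, 0.4]
opening: 0.003
```

```bash
python3 - <<'E'
from h import *
s=r.get_state();print(s['clock'],s['tool_pos'],s['opening'],s['contact_force'],s['joint_torque'])
E
```

```text
5.55 [ 0.50883773 -0.02386697  0.06960804] 0.0032085297423018644 [ 0.11275022 -0.3439216   0.40829401] [ 5.49431046e-03 -4.83446288e+01 -1.64737967e-01 -5.81944183e+00
  5.96095895e-03  5.27892227e-02 -4.01303871e-03]
```

>>> {"op": "send_rows", "data": {
  "series": [
    {"delta_pos": [0, 0, 0.1], "turn": 0, "jaw": 1},
    {"delta_pos": [0, 0, 0.2], "turn": 0, "jaw": 1},
    {"delta_pos": [0, 0, 0.2], "turn": 0, "jaw": 1}
  ]
}}

```text
clock: 5.8
tool_pos: [0.5088, -0.0238, 0.0676]
eef_rot: [0.693, 0.721, -0.0, -0.0]
contact_force: [0.0, -0.0, 0.1]
opening: 0.007
```

```bash
python3 - <<'E'
from h import *
s=r.get_state();print(s['clock'],s['tool_pos'],s['opening'],s['contact_force'])
im=vision.snapshot('scene'); cv2.imwrite('pics/s5.png',cv2.resize(im[190:250,280:360],None,fx=10,fy=10,interpolation=cv2.INTER_CUBIC))
E
```

```text
5.8 [ 0.50881326 -0.02381134  0.06756558] 0.0072077368782382575 [ 0.00971911 -0.01289744  0.1031977 ]
```

View pics/s5.png

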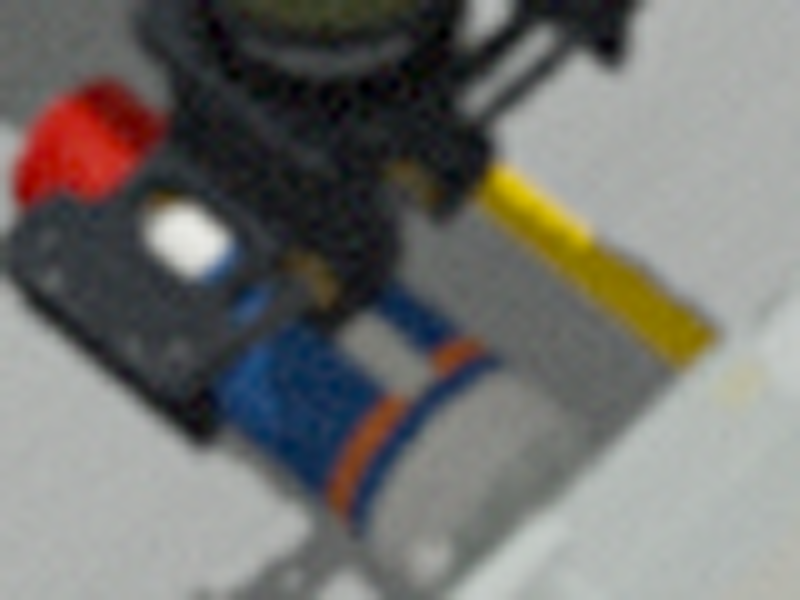

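>>> {"op": "send_rows", "data": {
  "series": [
    {"delta_pos": [0, 0, 0.1], "turn": 0, "jaw": 1},
    {"delta_pos": [0, 0, 0.2], "turn": 0, "jaw": 1},
    {"delta_pos": [0, 0, 0.2], "turn": 0, "jaw": 1}
  ]
}}

```text
clock: 6.1
tool_pos: [0.5088, -0.0238, 0.0656]
eef_rot: [0.693, 0.721, -0.0, -0.0]
contact_force: [0.1, -0.6, 0.2]
opening: 0.005
```

```bash
python3 - <<'E'
from h import *
s=r.get_state();print(s['clock'],s['tool_pos'],s['opening'],s['contact_force'])
E
```

```text
6.1 [ 0.5088084  -0.02382138  0.06557092] 0.004625348724770337 [ 0.13496454 -0.56844723  0.20146249]
```

```bash
python3 - <<'E'
from h import *
im=vision.snapshot('scene'); cv2.imwrite('pics/s6.png',cv2.resize(im[150:250,240:370],None,fx=6,fy=6,interpolation=cv2.INTER_CUBIC))
s=r.get_state();print(s['clock'],s['tool_pos'],s['contact_force'])
def px(P,cam='scene'):
    p=CP[cam];c=p['extrinsics'][:3,:3]@np.array(P)+p['extrinsics'][:3,3];u=p['intrinsics']@c;u=u[:2]/u[2]
    return ((u-[240,150])*6).round()
for z in (.0546,.066,.09,.12,.15): print(z,px((.5088,-.0238,z)),px((.5088,.07,z)),px((.5088,-.117,z)))
E
```

```text
6.15 [ 0.50886149 -0.02381994  0.06564574] [-0.46751861  0.31123947 -0.40701086]
0.0546 [437. 442.] [571. 327.] [296. 564.]
0.066 [437. 430.] [572. 315.] [294. 553.]
0.09 [436. 405.] [573. 288.] [291. 528.]
0.12 [436. 372.] [576. 253.] [287. 497.]
0.15 [435. 337.] [578. 217.] [283. 464.]
```

View pics/s6.png

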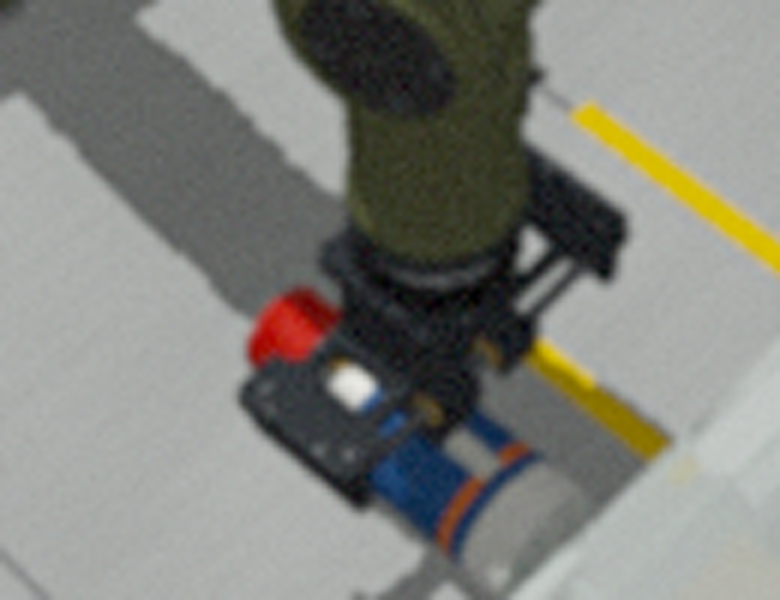

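>>> {"op": "send_rows", "data": {
  "series": [
    {"delta_pos": [0, 0, 0.1], "turn": 0, "jaw": 1},
    {"delta_pos": [0, 0, 0.2], "turn": 0, "jaw": 1},
    {"delta_pos": [0, 0, 0.2], "turn": 0, "jaw": 1}
  ]
}}

```text
clock: 6.4
tool_pos: [0.5088, -0.0238, 0.0636]
eef_rot: [0.693, 0.721, -0.0, -0.0]
contact_force: [0.7, -0.1, 0.6]
opening: 0.006
```

```bash
python3 - <<'E'
from h import *
s=r.get_state();print(s['clock'],s['tool_pos'],s['opening'],s['contact_force'],s['moment'],s['eef_rot'])
im=vision.snapshot('scene')
for d in nets.trace('scene','can')[:6]: print(d['score'],np.array(d['location'])*[400,640],d['region'].sum())
E
```

```text
6.4 [ 0.50881262 -0.0238002   0.06357402] 0.005858280241522356 [ 0.74882706 -0.13596882  0.55411662] [ 0.03726569  0.00059375 -0.01930253] [ 6.92949188e-01  7.20986412e-01 -5.53081180e-05 -1.16910425e-04]
0.96 [140.8   434.624] 1025
0.79 [280.2   128.576] 1875
0.58 [209.68  439.296] 1355
0.56 [232.4   317.504] 860
0.4 [166.52  395.072] 871
0.15 [ 95.6 382.4] 2892
```

```bash
python3 - <<'E'
from h import *
a=np.mean([vision.snapshot('scene')[160:260,265:365].astype(float) for _ in range(6)],0)
a=255*(a/255)**.5
cv2.imwrite('pics/s7.png',cv2.resize(a.astype(np.uint8),(600,600),interpolation=cv2.INTER_CUBIC))
a=np.mean([vision.snapshot('top')[150:250,290:420].astype(float) for _ in range(6)],0)
a=255*(a/255)**.5
cv2.imwrite('pics/t7.png',cv2.resize(a.astype(np.uint8),(780,600),interpolation=cv2.INTER_CUBIC))
E
```

```text
(no output)
```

View pics/s7.png

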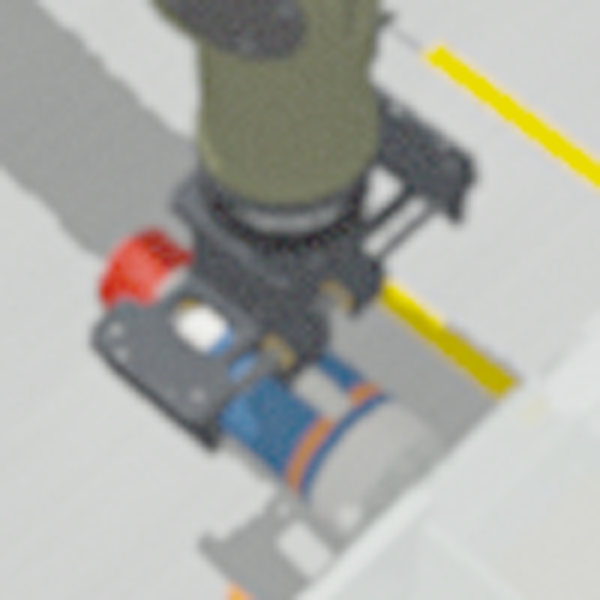

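View pics/t7.png

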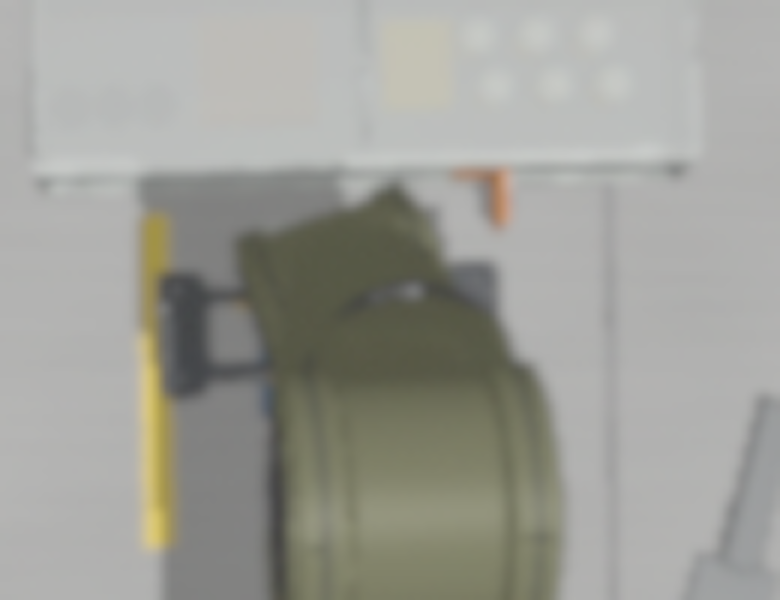

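The averaged view shows the shut fingers centred over the can's white stripe, at crop (290,360), which is about raw pixel (313,220). The tip still looks at or just above the can's top, so the reported height may be off. I'll keep lowering until I feel contact.

>>> {"op": "send_rows", "data": {
  "series": [
    {"delta_pos": [0, 0, 0.1], "turn": 0, "jaw": 1},
    {"delta_pos": [0, 0, 0.2], "turn": 0, "jaw": 1},
    {"delta_pos": [0, 0, 0.2], "turn": 0, "jaw": 1}
  ]
}}

```text
clock: 7.35
tool_pos: [0.5088, -0.0238, 0.0615]
eef_rot: [0.693, 0.721, -0.0, -0.0]
contact_force: [0.7, -0.4, 1.1]
opening: 0.006
```

```bash
python3 - <<'E'
from h import *
s=r.get_state();print(s['clock'],s['tool_pos'],s['opening'],s['contact_force'],s['moment'])
E
```

```text
7.35 [ 0.50882195 -0.02380172  0.06154386] 0.0058041816977077035 [ 0.72353398 -0.42853805  1.14382352] [ 0.0286285  -0.00628622  0.03725422]
```

>>> {"op": "send_rows", "data": {
  "series": [
    {"delta_pos": [0, 0, 0.1], "turn": 0, "jaw": 1},
    {"delta_pos": [0, 0, 0.1], "turn": 0, "jaw": 1}
  ]
}}

```text
clock: 7.52
tool_pos: [0.5088, -0.0238, 0.0606]
eef_rot: [0.693, 0.721, -0.0, -0.0]
contact_force: [0.1, 0.1, -0.1]
opening: 0.007
```

```bash
python3 - <<'E'
from h import *
s=r.get_state();print(s['clock'],s['tool_pos'],s['opening'],s['contact_force'],s['moment'])
E
```

```text
7.5167 [ 0.50880793 -0.02380265  0.06055631] 0.006664686467338686 [ 0.14395276  0.10604362 -0.073263  ] [ 0.05615176  0.04775334 -0.03056456]
```

```bash
python3 - <<'E'
from h import *
def px(P,cam='scene'):
    p=CP[cam];c=p['extrinsics'][:3,:3]@np.array(P)+p['extrinsics'][:3,3];u=p['intrinsics']@c;return (u[:2]/u[2]).round(1)
c=np.array([.2212,.5846,0]);x=np.array([.354,.935,0])
for z in (.198,.218,.237,.282):
  print(z,[tuple(px(c+k*x+[0,0,z])) for k in (-.0525,0,.0525)], [tuple(px(c+k*x+[0,0,z],'top')) for k in (-.0525,0,.0525)])
for n,sl in (('scene',(slice(0,60),slice(330,440))),('top',(slice(260,340),slice(70,190)))):
    im=cv2.imread(f'pics/{n}0.png')[sl].astype(float); im=255*(im/255)**.5
    cv2.imwrite(f'pics/{n}0z.png',cv2.resize(im.astype(np.uint8),None,fx=6,fy=6,interpolation=cv2.INTER_CUBIC))
E
```

```text
0.198 [(np.float64(365.9), np.float64(48.7)), (np.float64(379.2), np.float64(44.8)), (np.float64(392.3), np.float64(41.0))] [(np.float64(168.3), np.float64(301.0)), (np.float64(152.9), np.float64(295.0)), (np.float64(137.5), np.float64(289.1))]
0.218 [(np.float64(366.4), np.float64(43.7)), (np.float64(379.9), np.float64(39.8)), (np.float64(393.2), np.float64(36.0))] [(np.float64(166.2), np.float64(301.8)), (np.float64(150.6), np.float64(295.8)), (np.float64(135.1), np.float64(289.8))]
0.237 [(np.float64(367.0), np.float64(38.8)), (np.float64(380.6), np.float64(34.9)), (np.float64(394.1), np.float64(31.1))] [(np.float64(164.3), np.float64(302.6)), (np.float64(148.5), np.float64(296.5)), (np.float64(132.7), np.float64(290.4))]
0.282 [(np.float64(368.4), np.float64(26.7)), (np.float64(382.4), np.float64(22.9)), (np.float64(396.1), np.float64(19.1))] [(np.float64(159.4), np.float64(304.5)), (np.float64(143.1), np.float64(298.3)), (np.float64(126.9), np.float64(292.0))]
```

View pics/scene0z.png

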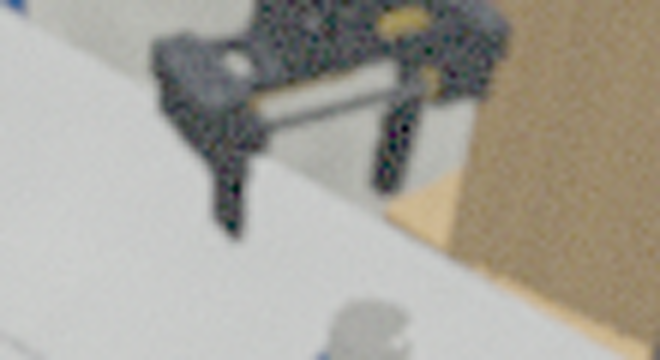

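View pics/top0z.png

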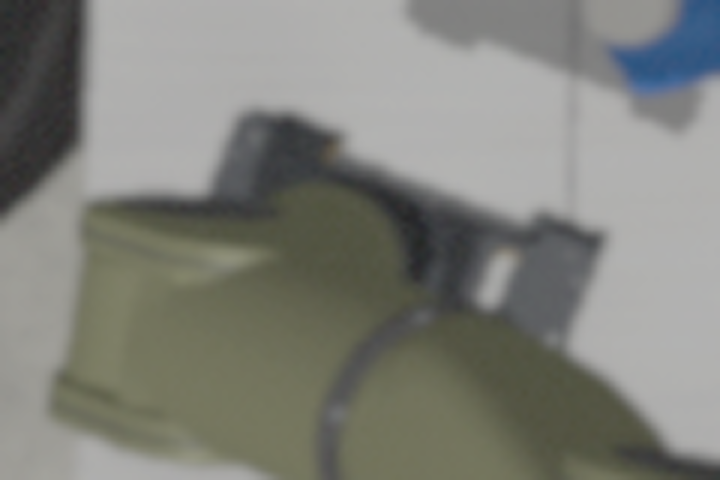

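In the start picture the open fingertips are at (368.7,39.5) and (394.7,31.7). The reported pose predicts them about 16 mm lower, so reported z reads roughly that much too low. Contact should therefore come soon.

>>> {"op": "send_rows", "data": {
  "series": [
    {"delta_pos": [0, 0, 0.1], "turn": 0, "jaw": 1},
    {"delta_pos": [0, 0, 0.1], "turn": 0, "jaw": 1}
  ]
}}

```text
clock: 7.68
tool_pos: [0.5088, -0.0238, 0.0596]
eef_rot: [0.693, 0.721, -0.0, -0.0]
contact_force: [0.2, -0.1, -0.2]
opening: 0.004
```

>>> {"op": "send_rows", "data": {
  "series": [
    {"delta_pos": [0, 0, 0.1], "turn": 0, "jaw": 1},
    {"delta_pos": [0, 0, 0.1], "turn": 0, "jaw": 1}
  ]
}}

```text
clock: 7.85
tool_pos: [0.5089, -0.0238, 0.0586]
eef_rot: [0.693, 0.721, -0.0, -0.0]
contact_force: [-0.3, 0.3, 0.2]
opening: 0.006
```

>>> {"op": "send_rows", "data": {
  "series": [
    {"delta_pos": [0, 0, 0.1], "turn": 0, "jaw": 1},
    {"delta_pos": [0, 0, 0.1], "turn": 0, "jaw": 1}
  ]
}}

```text
clock: 8.02
tool_pos: [0.5088, -0.0238, 0.0576]
eef_rot: [0.693, 0.721, -0.0, -0.0]
contact_force: [-0.3, 0.0, -0.2]
opening: 0.004
```

>>> {"op": "send_rows", "data": {
  "series": [
    {"delta_pos": [0, 0, 0.1], "turn": 0, "jaw": 1},
    {"delta_pos": [0, 0, 0.1], "turn": 0, "jaw": 1}
  ]
}}

```text
clock: 8.18
tool_pos: [0.5088, -0.0238, 0.0566]
eef_rot: [0.693, 0.721, -0.0, -0.0]
contact_force: [-0.1, 0.0, -0.2]
opening: 0.004
```

>>> {"op": "send_rows", "data": {
  "series": [
    {"delta_pos": [0, 0, 0.1], "turn": 0, "jaw": 1},
    {"delta_pos": [0, 0, 0.1], "turn": 0, "jaw": 1}
  ]
}}

```text
clock: 8.35
tool_pos: [0.509, -0.0239, 0.0563]
eef_rot: [0.693, 0.721, 0.0, 0.0]
contact_force: [-1.0, -0.0, 5.3]
opening: 0.002
```

```bash
python3 - <<'E'
from h import *
s=r.get_state();print(s['clock'],s['tool_pos'],s['opening'],s['contact_force'],s['moment'])
a=np.mean([vision.snapshot('scene')[180:250,280:350].astype(float) for _ in range(6)],0)
a=255*(a/255)**.5
cv2.imwrite('pics/s8.png',cv2.resize(a.astype(np.uint8),(600,600),interpolation=cv2.INTER_CUBIC))
E
```

```text
8.35 [ 0.5089543  -0.02385834  0.05628551] 0.0019585560951378513 [-0.97725914 -0.02223782  5.33211575] [0.0375648  0.2154619  0.03245091]
```

View pics/s8.png

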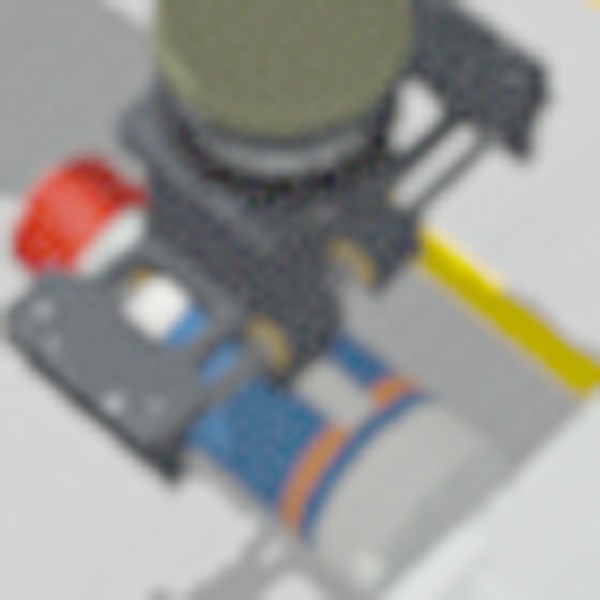

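Contact force is 5.3 N at a reported z of 0.0563, so reported z reads about 20 mm low. That offset is now calibrated. First rolling stroke:

>>> {"op": "send_rows", "data": {
  "series": [
    {"delta_pos": [0.4, 0, 0], "turn": 0, "jaw": 1},
    {"delta_pos": [1.0, 0, 0], "turn": 0, "jaw": 1},
    {"delta_pos": [1.7, 0, 0], "turn": 0, "jaw": 1},
    {"delta_pos": [2.3, 0, 0], "turn": 0, "jaw": 1},
    {"delta_pos": [2.8, 0, 0], "turn": 0, "jaw": 1},
    {"delta_pos": [3.0, 0, 0], "turn": 0, "jaw": 1},
    {"delta_pos": [3.0, 0, 0], "turn": 0, "jaw": 1}
  ]
}}

```text
clock: 9.23
tool_pos: [0.5081, 0.007, 0.0559]
eef_rot: [0.693, 0.721, 0.001, 0.0]
contact_force: [1.4, 0.8, 4.2]
opening: 0.003
```

```bash
cat > look.py <<'E'
import sys
from h import *
s=r.get_state();print(s['clock'],s['tool_pos'].round(4),s['contact_force'].round(1),s['moment'].round(2))
def avg(n,sl,f,k=3):
    a=np.mean([vision.snapshot(n)[sl].astype(float) for _ in range(k)],0); a=255*(a/255)**.5
    cv2.imwrite(f'pics/{n}_{sys.argv[1]}.png',cv2.resize(a.astype(np.uint8),None,fx=f,fy=f,interpolation=cv2.INTER_CUBIC))
avg('scene',(slice(160,260),slice(265,385)),6)
avg('top',(slice(160,260),slice(240,380)),5)
for c in can(None): print('can',round(c[0],2),c[1],np.round(c[3],1))
for d in nets.trace('scene','can'):
    if 265<d['location'][1]*640<385 and d['location'][0]*400>180: print('scene can',round(d['score'],2),np.array(d['location'])*[400,640])
E
python3 look.py 9
```

```text
9.2333 [0.5081 0.007  0.0559] [1.4 0.8 4.2] [ 0.11 -0.07  0.05]
scene can 0.74 [227.8   324.416]
```

View pics/scene_9.png

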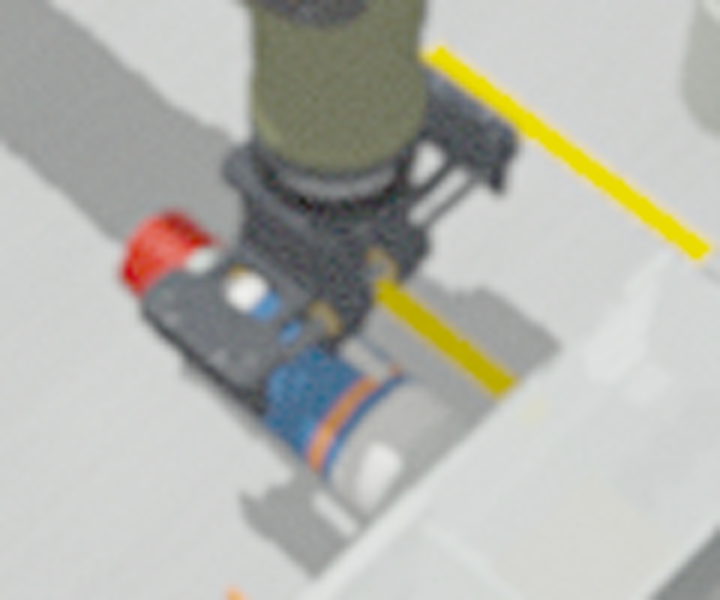

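The can has rolled about 15 mm: the stripe has turned left and contact is still 4 N. Next I'll lift, step back and press again.

>>> {"op": "send_rows", "data": {
  "series": [
    {"delta_pos": [0, 0, -0.8], "turn": 0, "jaw": 1},
    {"delta_pos": [-1.0, 0, -1.2], "turn": 0, "jaw": 1},
    {"delta_pos": [-2.4, 0, -1.2], "turn": 0, "jaw": 1},
    {"delta_pos": [-2.6, 0, -0.8], "turn": 0, "jaw": 1},
    {"delta_pos": [-2.6, 0, -0.3], "turn": 0, "jaw": 1},
    {"delta_pos": [-2.6, 0, 0], "turn": 0, "jaw": 1},
    {"delta_pos": [-2.6, 0, 0], "turn": 0, "jaw": 1}
  ]
}}

```text
clock: 10.22
tool_pos: [0.5083, -0.0198, 0.0558]
eef_rot: [0.693, 0.721, -0.0, -0.0]
contact_force: [-0.8, -0.9, 7.2]
opening: 0.004
```

```bash
python3 look.py 10
```

```text
10.2167 [ 0.5083 -0.0198  0.0558] [-0.8 -0.9  7.2] [-0.06  0.26 -0.01]
can 0.38 (array([477.66244507,  21.68914223]), [14.124908447265625, 84.80549621582031], np.float32(-0.16794501)) [219.1 330.7]
scene can 0.73 [229.2   323.712]
```

View pics/scene_10.png

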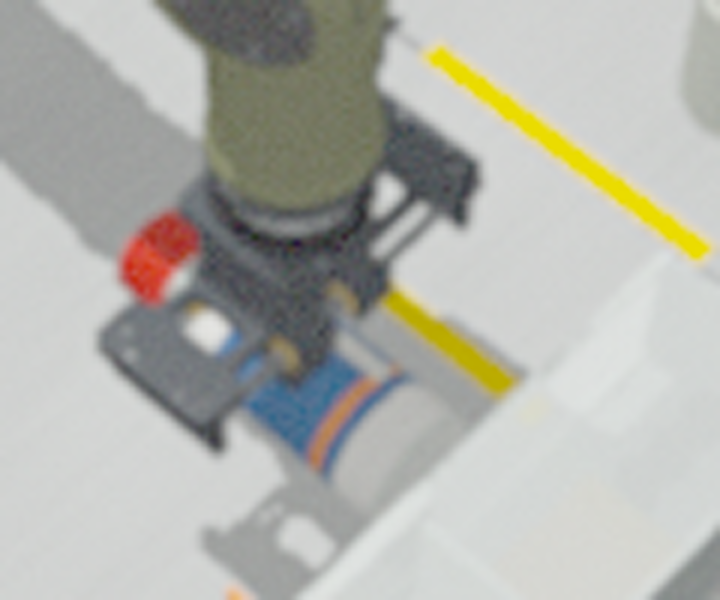

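>>> {"op": "send_rows", "data": {
  "series": [
    {"delta_pos": [0.5, 0, 0], "turn": 0, "jaw": 1},
    {"delta_pos": [1.3, 0, 0], "turn": 0, "jaw": 1},
    {"delta_pos": [2.2, 0, 0], "turn": 0, "jaw": 1},
    {"delta_pos": [3.1, 0, 0], "turn": 0, "jaw": 1},
    {"delta_pos": [4.0, 0, 0], "turn": 0, "jaw": 1},
    {"delta_pos": [4.8, 0, 0], "turn": 0, "jaw": 1},
    {"delta_pos": [5.2, 0, 0], "turn": 0, "jaw": 1},
    {"delta_pos": [5.2, 0, 0], "turn": 0, "jaw": 1}
  ]
}}

```text
clock: 11.28
tool_pos: [0.507, 0.0345, 0.0557]
eef_rot: [0.692, 0.722, 0.001, -0.0]
contact_force: [1.2, -0.3, 5.8]
opening: 0.003
```

```bash
python3 look.py 11
```

```text
11.2833 [0.507  0.0345 0.0557] [ 1.2 -0.3  5.8] [ 0.15 -0.09 -0.01]
scene can 0.93 [222.92  329.984]
```

View pics/top_11.png

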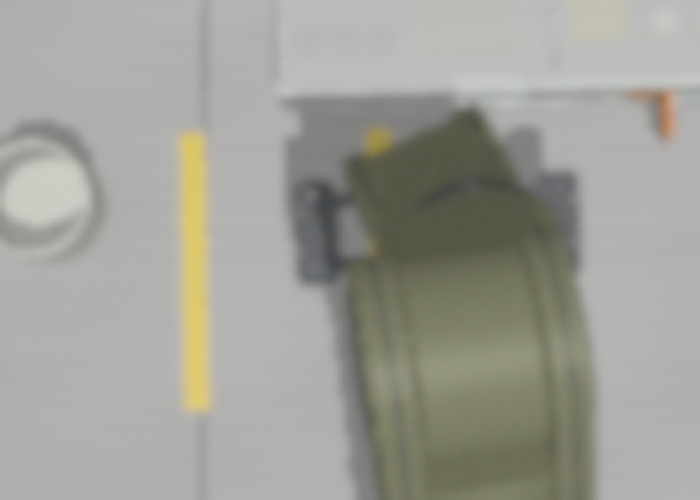

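View pics/scene_11.png

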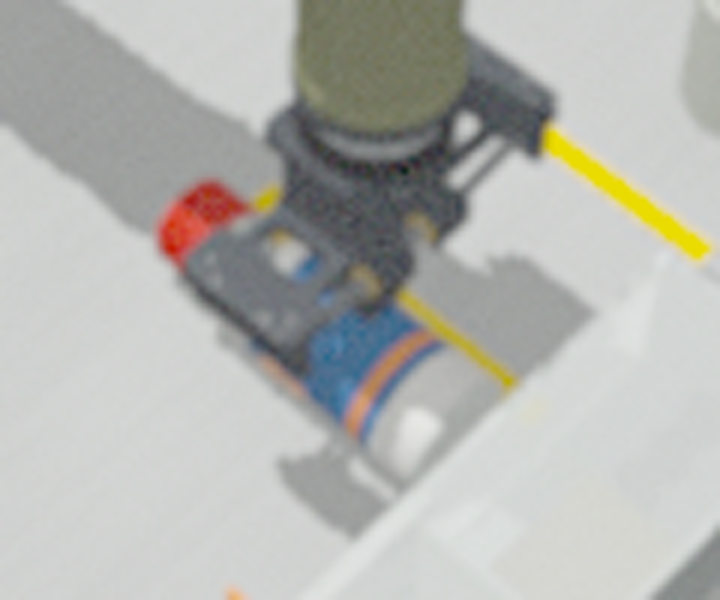

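Rolled again, with the can now at about y=0.02 and still straight. I'll repeat this.

>>> {"op": "send_rows", "data": {
  "series": [
    {"delta_pos": [0, 0, -0.8], "turn": 0, "jaw": 1},
    {"delta_pos": [-1.0, 0.1, -1.2], "turn": 0, "jaw": 1},
    {"delta_pos": [-2.6, 0.1, -1.2], "turn": 0, "jaw": 1},
    {"delta_pos": [-2.9, 0.1, -0.8], "turn": 0, "jaw": 1},
    {"delta_pos": [-2.9, 0.1, -0.3], "turn": 0, "jaw": 1},
    {"delta_pos": [-2.9, 0.1, 0], "turn": 0, "jaw": 1},
    {"delta_pos": [-2.9, 0.1, 0], "turn": 0, "jaw": 1}
  ]
}}

```text
clock: 12.27
tool_pos: [0.5085, 0.0034, 0.0553]
eef_rot: [0.693, 0.721, -0.0, -0.0]
contact_force: [-0.1, -1.1, 3.2]
opening: 0.004
```

>>> {"op": "send_rows", "data": {
  "series": [
    {"delta_pos": [0.6, 0, 0], "turn": 0, "jaw": 1},
    {"delta_pos": [1.5, 0, 0], "turn": 0, "jaw": 1},
    {"delta_pos": [2.5, 0, 0], "turn": 0, "jaw": 1},
    {"delta_pos": [3.5, 0, 0], "turn": 0, "jaw": 1},
    {"delta_pos": [4.5, 0, 0], "turn": 0, "jaw": 1},
    {"delta_pos": [5.2, 0, 0], "turn": 0, "jaw": 1},
    {"delta_pos": [5.6, 0, 0], "turn": 0, "jaw": 1},
    {"delta_pos": [5.6, 0, 0], "turn": 0, "jaw": 1}
  ]
}}

```text
clock: 12.93
tool_pos: [0.507, 0.062, 0.0559]
eef_rot: [0.692, 0.722, 0.001, -0.0]
contact_force: [0.6, 0.7, 6.8]
opening: 0.002
```

```bash
python3 look.py 12
```

```text
12.9333 [0.507  0.062  0.0559] [0.6 0.7 6.8] [ 0.08 -0.01  0.02]
scene can 0.72 [214.68  337.472]
```

View pics/scene_12.png

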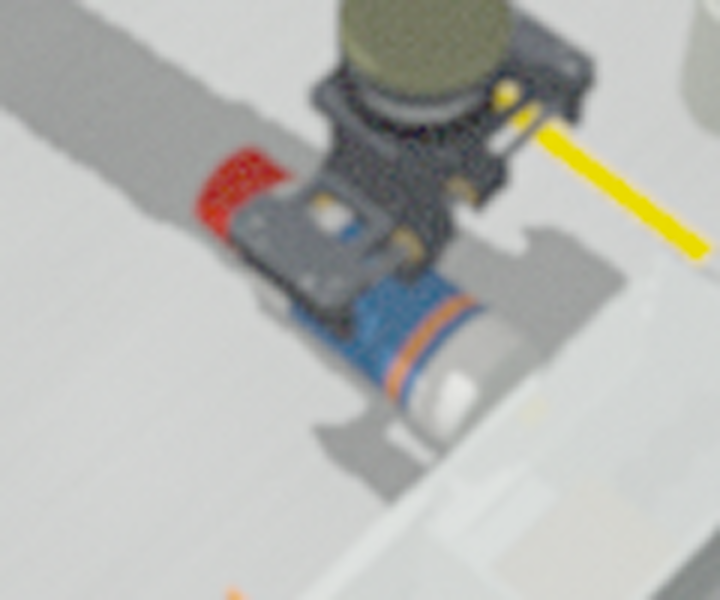

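>>> {"op": "send_rows", "data": {
  "series": [
    {"delta_pos": [0, 0, -0.8], "turn": 0, "jaw": 1},
    {"delta_pos": [-1.0, 0.1, -1.2], "turn": 0, "jaw": 1},
    {"delta_pos": [-2.5, 0.1, -1.2], "turn": 0, "jaw": 1},
    {"delta_pos": [-2.7, 0.1, -0.8], "turn": 0, "jaw": 1},
    {"delta_pos": [-2.7, 0.1, -0.3], "turn": 0, "jaw": 1},
    {"delta_pos": [-2.7, 0.1, 0], "turn": 0, "jaw": 1},
    {"delta_pos": [-2.7, 0.1, 0], "turn": 0, "jaw": 1}
  ]
}}

```text
clock: 13.92
tool_pos: [0.5084, 0.0325, 0.0554]
eef_rot: [0.693, 0.721, -0.0, -0.0]
contact_force: [-0.1, -0.8, 4.8]
opening: 0.006
```

>>> {"op": "send_rows", "data": {
  "series": [
    {"delta_pos": [0.6, 0, 0], "turn": 0, "jaw": 1},
    {"delta_pos": [1.5, 0, 0], "turn": 0, "jaw": 1},
    {"delta_pos": [2.5, 0, 0], "turn": 0, "jaw": 1},
    {"delta_pos": [3.5, 0, 0], "turn": 0, "jaw": 1},
    {"delta_pos": [4.5, 0, 0], "turn": 0, "jaw": 1},
    {"delta_pos": [5.2, 0, 0], "turn": 0, "jaw": 1},
    {"delta_pos": [5.6, 0, 0], "turn": 0, "jaw": 1},
    {"delta_pos": [5.6, 0, 0], "turn": 0, "jaw": 1}
  ]
}}

```text
clock: 14.58
tool_pos: [0.5069, 0.0909, 0.0558]
eef_rot: [0.692, 0.722, 0.001, -0.0]
contact_force: [0.7, 0.9, 7.4]
opening: 0.006
```

```bash
python3 look.py 13
```

```text
14.5833 [0.5069 0.0909 0.0558] [0.7 0.9 7.4] [ 0.11 -0.17 -0.04]
```

View pics/scene_13.png

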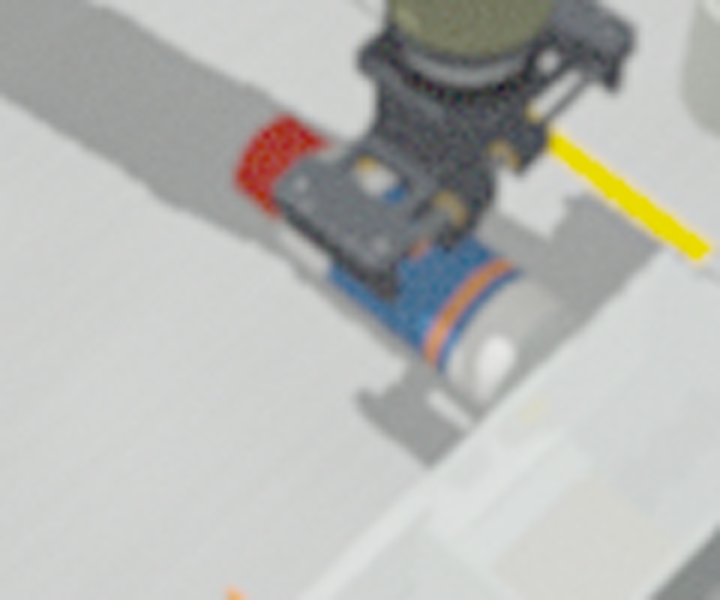

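View pics/top_13.png

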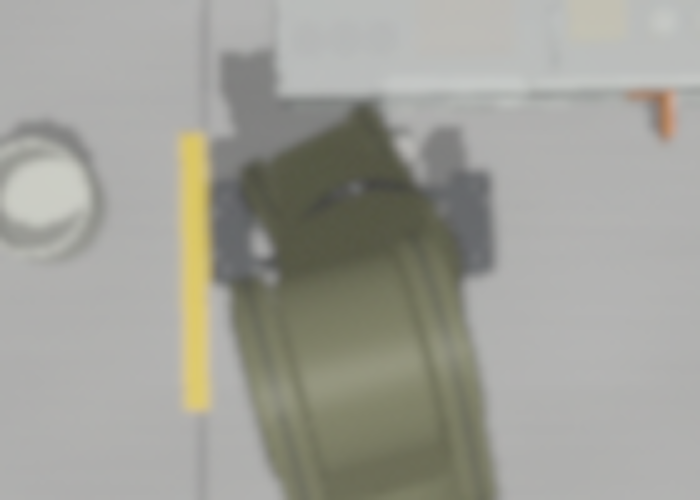

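The can is moving steadily and straight, now about y=0.078. Next cycle.

>>> {"op": "send_rows", "data": {
  "series": [
    {"delta_pos": [0, 0, -0.8], "turn": 0, "jaw": 1},
    {"delta_pos": [-1.0, 0.1, -1.2], "turn": 0, "jaw": 1},
    {"delta_pos": [-2.5, 0.1, -1.2], "turn": 0, "jaw": 1},
    {"delta_pos": [-2.7, 0.1, -0.8], "turn": 0, "jaw": 1},
    {"delta_pos": [-2.7, 0.1, -0.3], "turn": 0, "jaw": 1},
    {"delta_pos": [-2.7, 0.1, 0], "turn": 0, "jaw": 1},
    {"delta_pos": [-2.7, 0.1, 0], "turn": 0, "jaw": 1}
  ]
}}

```text
clock: 15.57
tool_pos: [0.5082, 0.0614, 0.0555]
eef_rot: [0.693, 0.721, -0.0, -0.0]
contact_force: [-1.2, -0.6, 4.9]
opening: 0.01
```

>>> {"op": "send_rows", "data": {
  "series": [
    {"delta_pos": [0.6, 0, 0], "turn": 0, "jaw": 1},
    {"delta_pos": [1.5, 0, 0], "turn": 0, "jaw": 1},
    {"delta_pos": [2.5, 0, 0], "turn": 0, "jaw": 1},
    {"delta_pos": [3.5, 0, 0], "turn": 0, "jaw": 1},
    {"delta_pos": [4.5, 0, 0], "turn": 0, "jaw": 1},
    {"delta_pos": [5.2, 0, 0], "turn": 0, "jaw": 1},
    {"delta_pos": [5.6, 0, 0], "turn": 0, "jaw": 1},
    {"delta_pos": [5.6, 0, 0], "turn": 0, "jaw": 1}
  ]
}}

```text
clock: 16.23
tool_pos: [0.5068, 0.1197, 0.0558]
eef_rot: [0.692, 0.722, 0.001, -0.0]
contact_force: [0.9, 0.9, 5.9]
opening: 0.003
```

>>> {"op": "send_rows", "data": {
  "series": [
    {"delta_pos": [0, 0, -0.8], "turn": 0, "jaw": 1},
    {"delta_pos": [-1.0, 0.1, -1.2], "turn": 0, "jaw": 1},
    {"delta_pos": [-2.5, 0.1, -1.2], "turn": 0, "jaw": 1},
    {"delta_pos": [-2.7, 0.1, -0.8], "turn": 0, "jaw": 1},
    {"delta_pos": [-2.7, 0.1, -0.3], "turn": 0, "jaw": 1},
    {"delta_pos": [-2.7, 0.1, 0], "turn": 0, "jaw": 1},
    {"delta_pos": [-2.7, 0.1, 0], "turn": 0, "jaw": 1}
  ]
}}

```text
clock: 16.82
tool_pos: [0.5081, 0.0902, 0.0556]
eef_rot: [0.693, 0.721, -0.0, -0.0]
contact_force: [-1.1, -0.1, 5.7]
opening: 0.005
```

```bash
python3 look.py 14
```

```text
16.8167 [0.5081 0.0902 0.0556] [-1.1 -0.1  5.7] [-0.07  0.18  0.01]
scene can 0.84 [204.6   348.288]
```

View pics/scene_14.png

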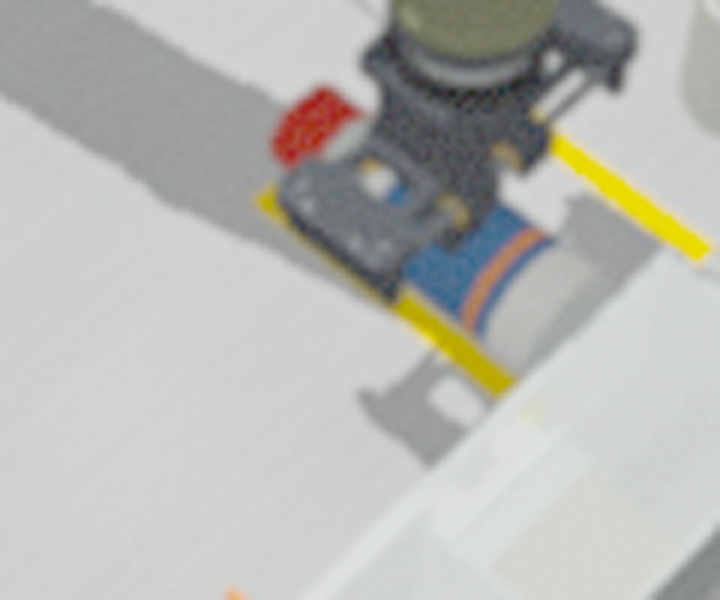

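View pics/top_14.png

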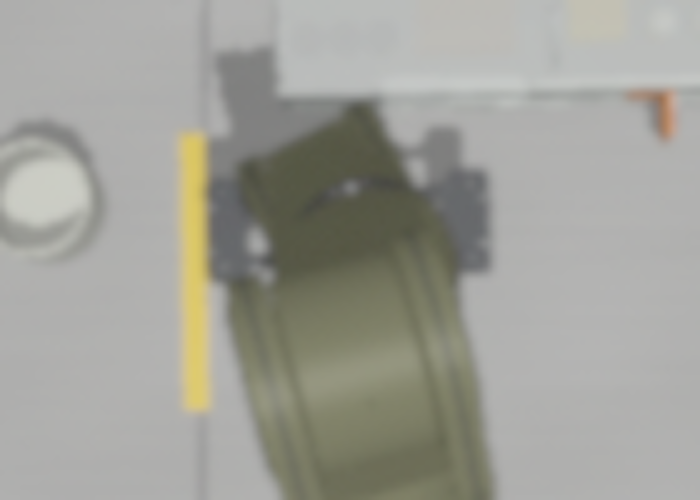

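The can's right edge is now at the right-hand strip, so y is about 0.107. Last stroke, then I'll lift straight up.

>>> {"op": "send_rows", "data": {
  "series": [
    {"delta_pos": [0.6, 0, 0], "turn": 0, "jaw": 1},
    {"delta_pos": [1.5, 0, 0], "turn": 0, "jaw": 1},
    {"delta_pos": [2.5, 0, 0], "turn": 0, "jaw": 1},
    {"delta_pos": [3.5, 0, 0], "turn": 0, "jaw": 1},
    {"delta_pos": [4.6, 0, 0], "turn": 0, "jaw": 1},
    {"delta_pos": [5.5, 0, 0], "turn": 0, "jaw": 1},
    {"delta_pos": [6.0, 0, 0], "turn": 0, "jaw": 1},
    {"delta_pos": [6.0, 0, 0], "turn": 0, "jaw": 1}
  ]
}}

```text
clock: 17.88
tool_pos: [0.5056, 0.1524, 0.0554]
eef_rot: [0.692, 0.722, 0.0, -0.001]
contact_force: [1.0, -0.2, 2.3]
opening: 0.005
```

>>> {"op": "send_rows", "data": {
  "series": [
    {"delta_pos": [0, 0, 0], "turn": 0, "jaw": 1},
    {"delta_pos": [0, 0, -1.5], "turn": 0, "jaw": 1},
    {"delta_pos": [0, 0, -4], "turn": 0, "jaw": 1},
    {"delta_pos": [0, 0, -7], "turn": 0, "jaw": 1},
    {"delta_pos": [-3.5, 0, -8], "turn": 0, "jaw": 1},
    {"delta_pos": [-7.5, 0, -8], "turn": 0, "jaw": 1},
    {"delta_pos": [-11.5, 0, -8], "turn": 0, "jaw": 1},
    {"delta_pos": [-15, 0, -8], "turn": 0, "jaw": 1}
  ]
}}

```text
clock: 18.55
tool_pos: [0.5111, -0.0034, 0.1357]
eef_rot: [0.694, 0.72, -0.001, 0.0]
contact_force: [0.2, 0.0, -0.0]
opening: 0.007
```

>>> {"op": "send_rows", "data": {
  "series": [
    {"delta_pos": [-4, 0, 0], "turn": 0, "jaw": 1},
    {"delta_pos": [-8, 0, 0], "turn": 0, "jaw": 1},
    {"delta_pos": [-12, 0, 0], "turn": 0, "jaw": 1},
    {"delta_pos": [-15, 0, 0], "turn": 0, "jaw": 1}
  ]
}}

```text
clock: 18.88
tool_pos: [0.5161, -0.1548, 0.1352]
eef_rot: [0.695, 0.719, -0.002, -0.0]
contact_force: [0.7, 0.4, -0.4]
opening: 0.007
```

```bash
python3 look.py 15
```

```text
18.8833 [ 0.5161 -0.1548  0.1352] [ 0.7  0.4 -0.4] [ 0.03 -0.04 -0.05]
can 0.62 (array([483.42251587, 132.94145203]), [67.10863494873047, 187.54293823242188], np.float32(0.17485273)) [210.9 300.1]
scene can 0.74 [194.08  343.808]
```

View pics/top_15.png

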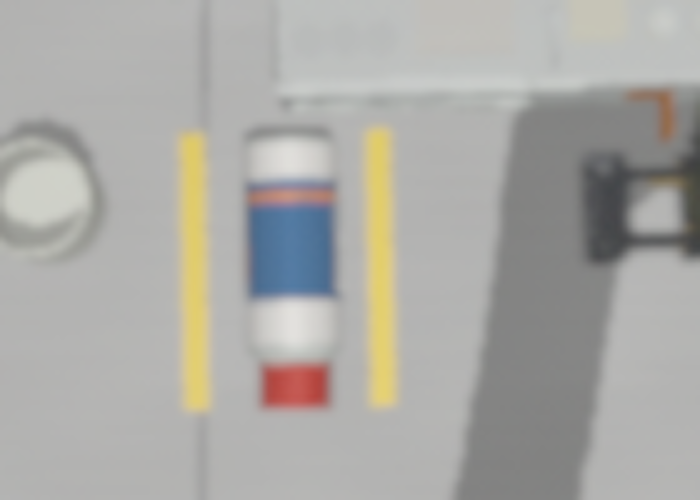

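View pics/scene_15.png

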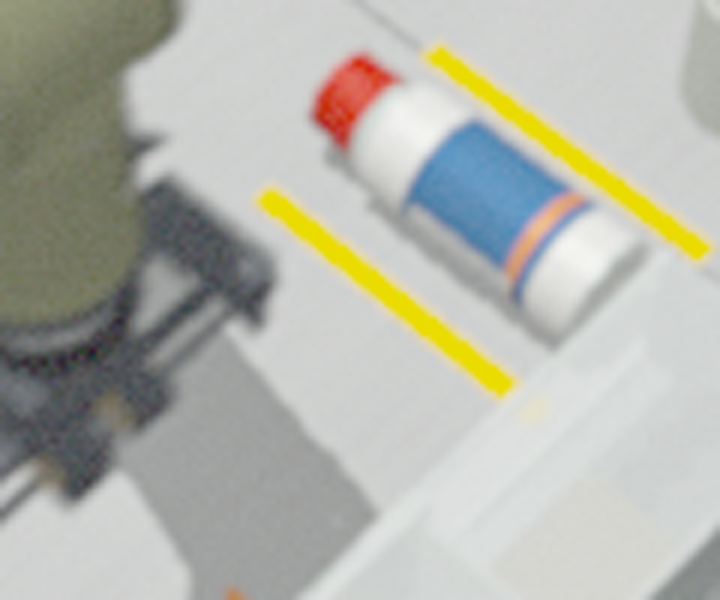

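The can lies between the strips: its centre is at about column 299, between strip inner edges at about 281 and 313. Measured y in the bay is about -7 mm and the angle about 1.5°. Next I'll locate the pull and check the tool's x/y offset.

```bash
python3 - <<'E'
from h import *
for z in (.14,.16,.18): print('grip mid @(.5081,.0902):',z,w('top',204.8,310,z).round(4))
a=np.mean([vision.snapshot('top').astype(float) for _ in range(4)],0).astype(np.uint8)
print('leaf',w('top',183,373.4,.0855).round(4),'front edge',w('top',179.4,350,.1).round(4),w('top',179.4,350,.0).round(4))
h=cv2.cvtColor(a,cv2.COLOR_BGR2HSV)
m=cv2.inRange(h,(0,110,60),(17,255,255))
rr,cc=np.nonzero(m[175:195,360:382]); 
for a_,b_ in sorted(set(zip(rr+175,cc+360))): print((a_,b_),end=' ')
print([ (round(d['score'],2),np.array(d['location'])*[400,640]) for d in nets.trace('top','door_tab')])
print(to([.51,-.19,.135],90))
s=r.get_state(); print(s['clock'])
E
```

```text
grip mid @(.5081,.0902): 0.14 [0.5102 0.0892 0.14  ]
grip mid @(.5081,.0902): 0.16 [0.5089 0.0886 0.16  ]
grip mid @(.5081,.0902): 0.18 [0.5076 0.088  0.18  ]
leaf [ 0.5886 -0.1274  0.0855] front edge [ 0.5995 -0.0462  0.1   ] [ 0.6113 -0.0514  0.    ]
(np.int64(178), np.int64(370)) (np.int64(178), np.int64(371)) (np.int64(178), np.int64(372)) (np.int64(178), np.int64(373)) (np.int64(179), np.int64(367)) (np.int64(179), np.int64(368)) (np.int64(179), np.int64(369)) (np.int64(179), np.int64(370)) (np.int64(179), np.int64(371)) (np.int64(179), np.int64(372)) (np.int64(179), np.int64(373)) (np.int64(180), np.int64(372)) (np.int64(180), np.int64(373)) (np.int64(180), np.int64(374)) (np.int64(181), np.int64(372)) (np.int64(181), np.int64(373)) (np.int64(181), np.int64(374)) (np.int64(182), np.int64(372)) (np.int64(182), np.int64(373)) (np.int64(182), np.int64(374)) (np.int64(183), np.int64(372)) (np.int64(183), np.int64(373)) (np.int64(183), np.int64(374)) (np.int64(184), np.int64(372)) (np.int64(184), np.int64(373)) (np.int64(184), np.int64(374)) (np.int64(185), np.int64(372)) (np.int64(185), np.int64(373)) (np.int64(185), np.int64(374)) (np.int64(186), np.int64(372)) (np.int64(186), np.int64(373)) (np.int64(186), np.int64(374)) (np.int64(187), np.int64(372)) (np.int64(187), np.int64(373)) [(0.46, array([179.   , 367.872]))]
(array([-4.08, -0.97,  0.08]), np.float64(2.346794232418887))
19.5333
```

```bash
python3 - <<'E'
from h import *
for t in ([.53,-.172,.135],[.585,-.172,.12],[.585,-.172,.0605]): print(to(t,90))
E
```

```text
(array([-2.36,  1.11,  0.08]), np.float64(2.346794232418887))
(array([-2.59,  6.6 ,  1.58]), np.float64(2.346794232418887))
(array([-2.59,  6.6 ,  7.53]), np.float64(2.346794232418887))
```

>>> {"op": "send_rows", "data": {
  "series": [
    {"delta_pos": [-2, 1, 0], "turn": 1, "jaw": 1},
    {"delta_pos": [-2.6, 4, 0], "turn": 2.3, "jaw": 1},
    {"delta_pos": [-2.6, 6.5, 1], "turn": 2.3, "jaw": 1},
    {"delta_pos": [-2.6, 6.6, 2.5], "turn": 2.3, "jaw": 1},
    {"delta_pos": [-2.6, 6.6, 4.2], "turn": 2.3, "jaw": 1},
    {"delta_pos": [-2.6, 6.6, 5.2], "turn": 2.3, "jaw": 1},
    {"delta_pos": [-2.6, 6.6, 5.2], "turn": 2.3, "jaw": 1}
  ]
}}

```text
clock: 20.12
tool_pos: [0.583, -0.1724, 0.0815]
eef_rot: [0.707, 0.707, -0.001, -0.002]
contact_force: [-0.4, -0.3, -0.3]
opening: 0.005
```

```bash
cat > look2.py <<'E'
import sys
from h import *
s=r.get_state();print(s['clock'],s['tool_pos'].round(4),s['eef_rot'].round(3),s['contact_force'].round(1))
def avg(n,sl,f,k=3):
    a=np.mean([vision.snapshot(n)[sl].astype(float) for _ in range(k)],0); a=255*(a/255)**.5
    cv2.imwrite(f'pics/{n}_{sys.argv[1]}.png',cv2.resize(a.astype(np.uint8),None,fx=f,fy=f,interpolation=cv2.INTER_CUBIC))
avg('scene',(slice(170,330),slice(230,420)),3.7)
avg('top',(slice(140,260),slice(260,420)),4.5)
E
python3 look2.py 20
```

```text
20.1167 [ 0.583  -0.1724  0.0815] [ 0.707  0.707 -0.001 -0.002] [-0.4 -0.3 -0.3]
```

View pics/scene_20.png

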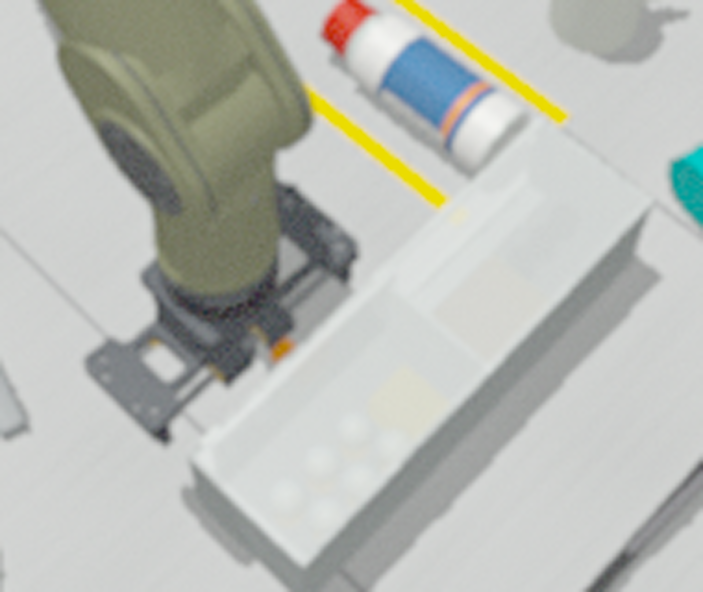

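View pics/top_20.png

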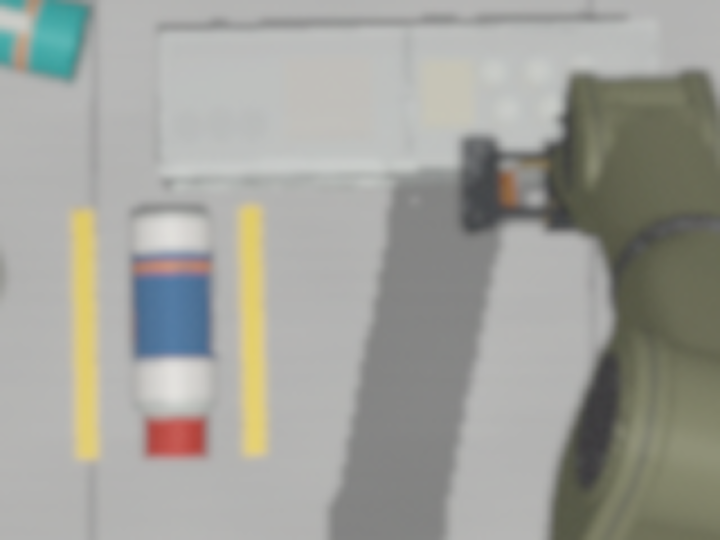

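In the top view the orange leaf (about crop column 510) sits left of the shut fingers (about 565). In the scene view the fingers are in front of the cubby, to the right of the leaf. I'll lower gently, then push.

>>> {"op": "send_rows", "data": {
  "series": [
    {"delta_pos": [0, 0.2, 0.6], "turn": 0, "jaw": 1},
    {"delta_pos": [0, 0.2, 1.2], "turn": 0, "jaw": 1},
    {"delta_pos": [0, 0.2, 1.7], "turn": 0, "jaw": 1},
    {"delta_pos": [0, 0.2, 2.1], "turn": 0, "jaw": 1},
    {"delta_pos": [0, 0.2, 2.1], "turn": 0, "jaw": 1}
  ]
}}

```text
clock: 20.83
tool_pos: [0.586, -0.1727, 0.0615]
eef_rot: [0.707, 0.707, -0.001, -0.001]
contact_force: [-0.2, -0.0, -0.3]
opening: 0.006
```

>>> {"op": "send_rows", "data": {
  "series": [
    {"delta_pos": [1, 0, 0], "turn": 0, "jaw": 1},
    {"delta_pos": [2, 0, 0], "turn": 0, "jaw": 1},
    {"delta_pos": [3, 0, 0], "turn": 0, "jaw": 1},
    {"delta_pos": [4, 0, 0], "turn": 0, "jaw": 1},
    {"delta_pos": [5, 0, 0], "turn": 0, "jaw": 1},
    {"delta_pos": [6, 0, 0], "turn": 0, "jaw": 1}
  ]
}}

```text
clock: 21.33
tool_pos: [0.5864, -0.1118, 0.0628]
eef_rot: [0.707, 0.707, -0.0, -0.0]
contact_force: [-1.9, -2.2, 1.1]
opening: 0.01
```

```bash
python3 look2.py 21
```

```text
21.3333 [ 0.5864 -0.1118  0.0628] [ 0.707  0.707 -0.    -0.   ] [-1.9 -2.2  1.1]
```

View pics/top_21.png

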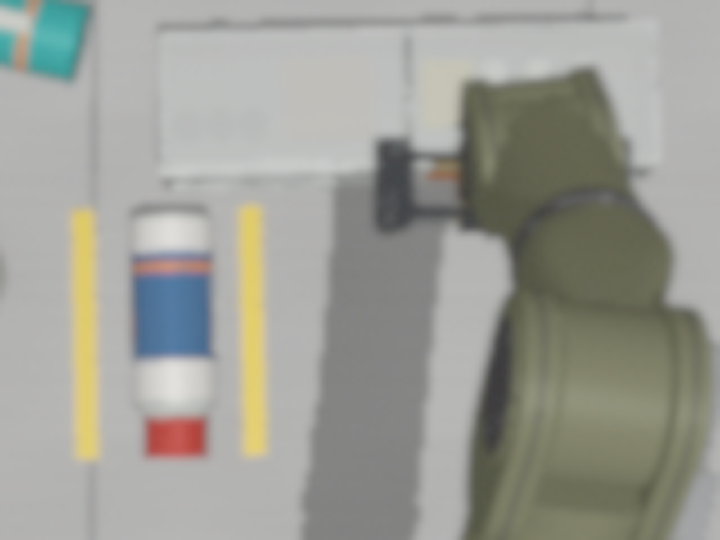

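View pics/scene_21.png

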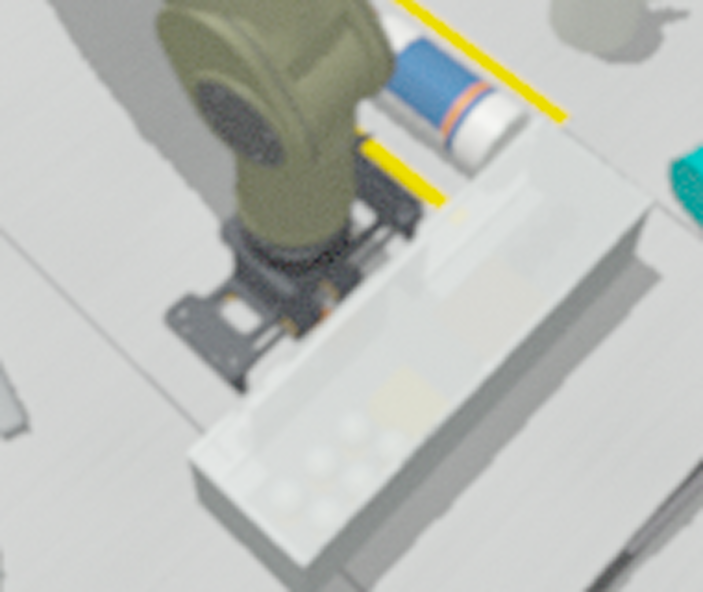

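The door is moving, with about 2 N on the pull. I'll continue.

>>> {"op": "send_rows", "data": {
  "series": [
    {"delta_pos": [1.2, 0, 0.1], "turn": 0, "jaw": 1},
    {"delta_pos": [2.6, 0, 0.2], "turn": 0, "jaw": 1},
    {"delta_pos": [4.0, 0, 0.2], "turn": 0, "jaw": 1},
    {"delta_pos": [5.5, 0, 0.2], "turn": 0, "jaw": 1},
    {"delta_pos": [7, 0, 0.2], "turn": 0, "jaw": 1},
    {"delta_pos": [8.5, 0, 0.2], "turn": 0, "jaw": 1},
    {"delta_pos": [10, 0, 0.2], "turn": 0, "jaw": 1},
    {"delta_pos": [11, 0, 0.2], "turn": 0, "jaw": 1}
  ]
}}

```text
clock: 22.3
tool_pos: [0.5862, -0.001, 0.0605]
eef_rot: [0.707, 0.707, -0.0, -0.001]
contact_force: [-1.3, -1.0, 0.4]
opening: 0.002
```

>>> {"op": "send_rows", "data": {
  "series": [
    {"delta_pos": [0.6, 0, 0], "turn": 0, "jaw": 1},
    {"delta_pos": [1.2, 0, 0], "turn": 0, "jaw": 1},
    {"delta_pos": [1.6, 0, 0], "turn": 0, "jaw": 1},
    {"delta_pos": [1.6, 0, 0], "turn": 0, "jaw": 1}
  ]
}}

```text
clock: 22.63
tool_pos: [0.5871, 0.0139, 0.0607]
eef_rot: [0.707, 0.707, 0.0, -0.0]
contact_force: [-0.4, -0.5, 1.1]
opening: 0.004
```

```bash
python3 look2.py 22
```

```text
22.6333 [0.5871 0.0139 0.0607] [ 0.707  0.707  0.    -0.   ] [-0.4 -0.5  1.1]
```

View pics/top_22.png

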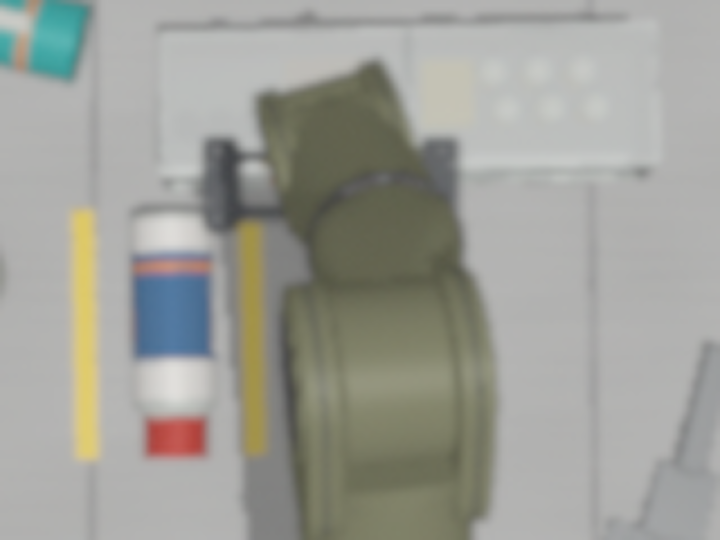

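View pics/scene_22.png

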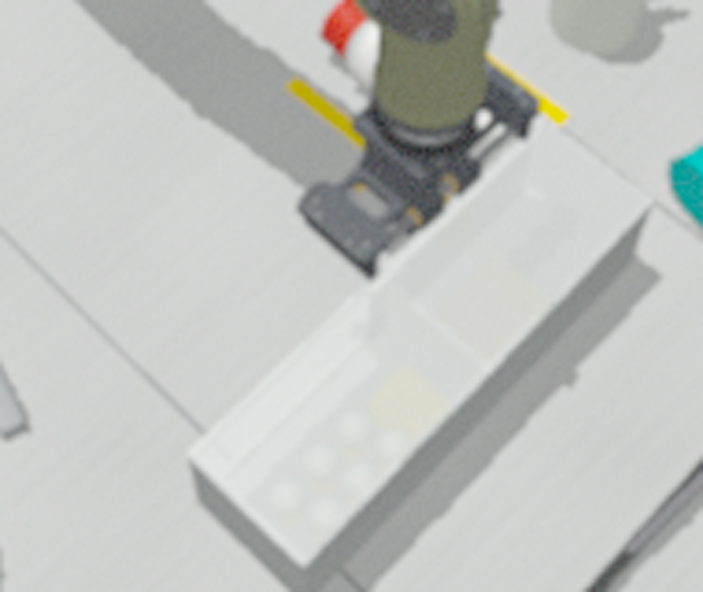

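>>> {"op": "send_rows", "data": {
  "series": [
    {"delta_pos": [0.3, 0, 0], "turn": 0, "jaw": 1},
    {"delta_pos": [0.6, 0, 0], "turn": 0, "jaw": 1},
    {"delta_pos": [0.9, 0, 0], "turn": 0, "jaw": 1},
    {"delta_pos": [0.9, 0, 0], "turn": 0, "jaw": 1}
  ]
}}

```text
clock: 23.27
tool_pos: [0.587, 0.018, 0.0608]
eef_rot: [0.708, 0.706, -0.002, 0.002]
contact_force: [-0.5, -7.5, 1.6]
opening: 0.004
```

>>> {"op": "send_rows", "data": {
  "series": [
    {"delta_pos": [0.2, 0, 0], "turn": 0, "jaw": 1},
    {"delta_pos": [0.4, 0, 0], "turn": 0, "jaw": 1},
    {"delta_pos": [0.4, 0, 0], "turn": 0, "jaw": 1}
  ]
}}

```text
clock: 23.52
tool_pos: [0.5869, 0.018, 0.0608]
eef_rot: [0.709, 0.705, -0.004, 0.003]
contact_force: [0.6, -13.3, 0.7]
opening: 0.005
```

>>> {"op": "send_rows", "data": {
  "series": [
    {"delta_pos": [0.2, 0, 0], "turn": 0, "jaw": 1},
    {"delta_pos": [0.3, 0, 0], "turn": 0, "jaw": 1},
    {"delta_pos": [0.3, 0, 0], "turn": 0, "jaw": 1}
  ]
}}

```text
clock: 23.77
tool_pos: [0.5869, 0.0181, 0.0609]
eef_rot: [0.71, 0.704, -0.005, 0.004]
contact_force: [1.2, -17.2, 1.3]
opening: 0.003
```

Hard stop at y=0.018, with the force rising to 17 N. I'll back off to the right, lift clear and look.

>>> {"op": "send_rows", "data": {
  "series": [
    {"delta_pos": [-1.0, 0, 0], "turn": 0, "jaw": 1},
    {"delta_pos": [-3.0, 0, 0], "turn": 0, "jaw": 1},
    {"delta_pos": [-4.0, 0, -2], "turn": 0, "jaw": 1},
    {"delta_pos": [-5.5, 0, -5], "turn": 0, "jaw": 1},
    {"delta_pos": [-9, 0, -8], "turn": 0, "jaw": 1},
    {"delta_pos": [-13, 0, -9], "turn": 0, "jaw": 1},
    {"delta_pos": [-17, 0, -9], "turn": 0, "jaw": 1},
    {"delta_pos": [-19, 0, -9], "turn": 0, "jaw": 1}
  ]
}}

```text
clock: 24.43
tool_pos: [0.587, -0.1672, 0.1523]
eef_rot: [0.709, 0.705, -0.0, 0.002]
contact_force: [0.7, -1.4, -0.6]
opening: 0.005
```

```bash
python3 look2.py 23; python3 - <<'E'
from h import *
im=vision.snapshot('top')
for s in strips(im): print(s)
for c in can(im): print('can',c[0],c[1])
for _ in range(1):
  h=cv2.cvtColor(im,cv2.COLOR_BGR2HSV); m=cv2.inRange(h,(0,110,60),(17,255,255)); m[:174]=0;m[190:]=0;m[:,:290]=0;m[:,345:]=0
  rr,cc=np.nonzero(m); print(sorted(zip(rr.tolist(),cc.tolist())))
for l,z in (('mug',.09),('jug',.2),('funnel',.0),('scraper',.01)):
    for d in nets.trace('top',l)[:1]: print(l,d['score'],rect(pts('top',d['region'],z)))
E
```

```text
24.4333 [ 0.587  -0.1672  0.1523] [ 0.709  0.705 -0.     0.002] [ 0.7 -1.4 -0.6]
(array([486.9927063, 207.1815033]), [15.939593315124512, 194.90101623535156], np.float32(1.4596465))
(array([490.27023315,  72.8924408 ]), [17.671876907348633, 194.9549102783203], np.float32(1.7156266))
can 0.78 (array([485.23876953, 132.94699097]), [67.10863494873047, 191.17547607421875], np.float32(0.17484577))
[(179, 325), (179, 326), (180, 324), (180, 325), (180, 326), (181, 325), (181, 326), (182, 325), (182, 326), (183, 325), (183, 326), (184, 325), (184, 326), (185, 325), (185, 326), (186, 326), (187, 326)]
mug 0.82 (array([528.7845459 , 302.99185181]), [79.27645874023438, 89.14469909667969], np.float32(-89.602135))
jug 0.77 (array([346.25949097, 442.55297852]), [98.48035430908203, 195.73367309570312], np.float32(-77.563255))
funnel 0.84 (array([ 510.79211426, -425.38809204]), [121.2953872680664, 123.47785186767578], np.float32(-45.591908))
```

View pics/top_23.png

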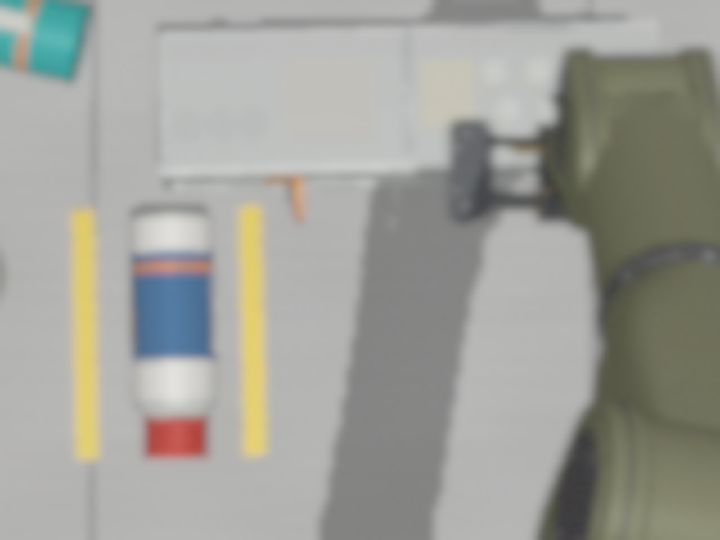

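View pics/scene_23.png

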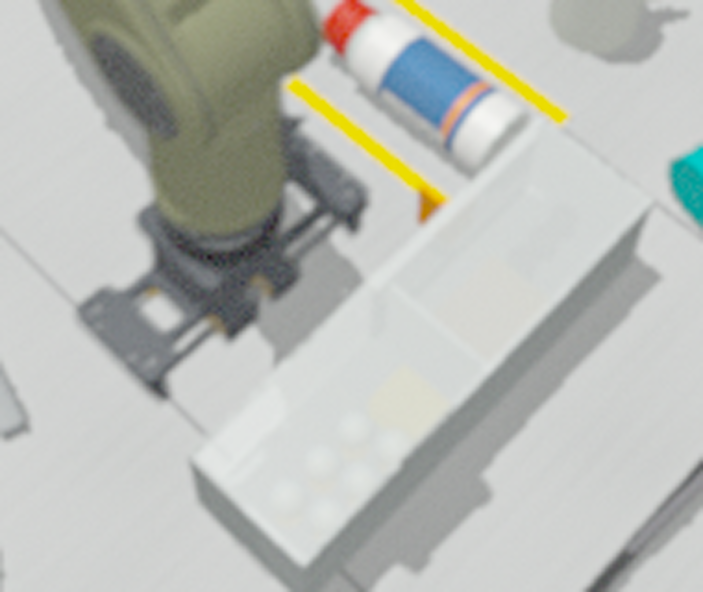

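The door looks open, with the leaf at about column 325.5, and the can is undisturbed. I'll check the door travel at subpixel level, allowing for perspective on the leaf's height.

```bash
python3 - <<'E'
from h import *
def px(P,cam='top'):
    p=CP[cam];c=p['extrinsics'][:3,:3]@np.array(P)+p['extrinsics'][:3,3];u=p['intrinsics']@c;return (u[:2]/u[2])
a0=cv2.imread('pics/top0.png').astype(float)
a1=np.mean([vision.snapshot('top').astype(float) for _ in range(8)],0)
def cen(a,c0,c1):
    out=[]
    for r_ in range(182,187):
        w_=np.clip(a[r_,c0:c1,2]-a[r_,c0:c1,0]-8,0,None); out.append((w_*np.arange(c0,c1)).sum()/w_.sum())
    return np.round(out,2),np.mean(out)
b=cen(a0,366,380);c=cen(a1,319,333);print(b,c)
# model: orange centroid = mean over silhouette of leaf (z 30..85.5, y +-2.5)
def sil(y): 
    cs=[px((.586,y+dy,z))[0] for dy in(-.0025,.0025) for z in(.030,.0855)]; return (min(cs)+max(cs))/2
from scipy.optimize import brentq
y0=brentq(lambda y:sil(y)-b[1],-.3,.2);y1=brentq(lambda y:sil(y)-c[1],-.3,.2);print(y0,y1,y1-y0)
print(r.get_state()['clock'])
E
```

```text
(array([373.07, 373.1 , 373.14, 373.17, 373.16]), np.float64(373.1266940466576)) (array([325.79, 325.82, 325.85, 325.92, 325.78]), np.float64(325.8339284206854))
-0.12902268832319944 0.03628150629410014 0.16530419461729956
25.4333
```

```bash
python3 - <<'E'
from plant import order
print(order.finish_job())
E
```

```text
the job is handed in; nothing more can be done
None
```

I rolled the can into its place with the shut fingertips, in six strokes along its top. I then pushed the door left by its orange pull until it hit a hard stop, where the force rose to 17 N with no further travel. After that I backed off and lifted clear, and handed the job in at about 25 s. The hand-in reports no verdict.

What the last checks showed:
- **Can:** it lies midway between the strips to within about 7 mm, about +16 mm lengthwise and within 2° of parallel. It had not moved between the two looks, before and after the door was opened. Its roll was about 155 mm (4.7 rad), so it turned over before the door was touched.
- **Door:** the camera puts its travel at 0.165 m (about ±2 mm), against a stop at 0.17 m and a limit of 0.16 m. The hard stop agrees with fully open, but the camera reading is 5 mm short of the stated value.
- **Other things:** the mug, jug and funnel measure within 5 mm of where they started. The network did not find the ice scraper in the last look, so I could not measure it. The arm never went low near it.
- **Disagreement:** contact with the can's top came about 20 mm lower in reported TCP height than the stated 11 mm fingertip offset predicts. I found the top by force and used that offset for the rest of the job.

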